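# Reload the label magazine beside the microscope

## Task

Slide the amber gate panel up out of the label magazine and park it in the slot of the blue rack; then, using the C-hook through their bores and never touching them with the gripper, carry every label spool lying on the bench into a bay of its own in the magazine, bore pointing towards the gate. Finally stand the hook back in its stand and slide the gate back into the magazine until it is fully home, without disturbing the bottle, the jar or the slide box.

Things in the scene. Friction and masses are not known exactly. Their poses are not given: they have to be found in the camera images.
- magazine: White label magazine, fixed to the bench, 246 mm along its x, 118 mm along its y. Origin at the centre of its underside. Three bays side by side at x = -70, 0 and +70 mm, floor 30 mm above the bench. Bays are 66 mm wide between 4 mm thick dividers that rise 35 mm above the floor; a low lip (inner face y = -47 mm), 14 mm high, closes the -y side and passes under a prong, and the +y side is where the gate goes. Spools lie in the bays with their bore along the magazine's y.
- magazine_floor (a point): Point on the floor of the middle bay (z = 30 mm, y = -10 mm in the magazine's frame): where a seated spool's centre belongs in plan, for the outer bays +-70 mm along x. A spool fits between the lip and the closed gate with its centre 7 mm further in (-y) to 22 mm further out (+y).
- gate_seat (a point): Where the middle of the gate's lower edge sits when the gate is fully home in the magazine (x = 0, y = 45 mm, z = 30 mm in the magazine's frame). Axes as the magazine's. At each end an aluminium channel (inner ends 226 mm apart, slot 10 mm wide along y, 55 mm high above this point, flared to about 17 mm above that up to 66 mm) holds the gate's edges.
- gate: Clear amber plastic gate panel with an orange band along its top edge, 214 mm along its x, 6 mm thick along its y, 100 mm tall along its z, 0.15 kg. Origin at the middle of its lower edge. Either face may look out. At the start it stands in the magazine's channels. It slides only straight up and down there; the top 34 mm stand clear above the channels.
- park_rack: Blue parking rack fixed to the bench, 170 mm along x, 80 mm along y, with one upright slot along its x for the gate. Origin at the centre of its underside.
- park_slot (a point): Middle of the slot's floor, 10 mm above the bench, axes as the rack's. The slot is 150 mm long along x (open at both ends; the gate overhangs), 10 mm wide along y, its walls rise 42 mm above this point, flared to about 17 mm above that up to 52 mm.
- hook: C-shaped lifting hook, 0.22 kg, nearly balanced. Origin in the middle of its red handle block: 30 mm (x) by 24 mm (y), z = -24 to +20 mm, faces free all round; closing along y grips it steadiest. Under it a steel arm (16 mm wide, z = -24 to -36 mm) runs along y from -15 to +51 mm; at y = +45 mm a post 14 x 12 mm goes down to z = -103 mm and carries the prong.
- prong_tip (a point): The end of the hook's prong, on its axis. The prong, 12 mm in diameter, runs from the post towards the hook's -y along z = -85 mm and ends here, at y = -53 mm, in a 16 mm ball. A spool pushed right on hangs under the handle, its centre about 9 mm below the prong's axis.
- hook_stand: Grey stand fixed to the bench that holds the hook upright, 60 mm along x, 140 mm along y. Origin at the centre of its underside. The post's foot stands in a pocket (22 mm wide in x, floor 28 mm above the bench, side walls and +y wall up to 54 mm above the bench, open above and towards -y) and the prong lies on a saddle at y = -26 mm, 40 mm above the bench.
- hook_home (a point): Where the hook's origin (handle middle) is when the hook stands in its stand, 131 mm above the bench; axes as the stand's and then also the hook's.
- spool_a: Label spool lying on its side: blue square end flanges 56 x 56 mm and a white label roll between them (no wider than the flanges), 60 mm long along its own y axis, with a 30 mm straight bore right through along y. Origin at the middle of the bore, 28 mm above whatever the spool stands on. Its four flat sides are alike. About 0.15 kg. Not to be gripped by the fingers.
- spool_b: Label spool lying on its side: green square end flanges 56 x 56 mm and a white label roll between them (no wider than the flanges), 60 mm long along its own y axis, with a 30 mm straight bore right through along y. Origin at the middle of the bore, 28 mm above whatever the spool stands on. Its four flat sides are alike. About 0.15 kg. Not to be gripped by the fingers.
- spool_c: Label spool lying on its side: pink square end flanges 56 x 56 mm and a white label roll between them (no wider than the flanges), 60 mm long along its own y axis, with a 30 mm straight bore right through along y. Origin at the middle of the bore, 28 mm above whatever the spool stands on. Its four flat sides are alike. About 0.15 kg. Not to be gripped by the fingers.
- oil_bottle: Amber bottle, 40 mm diameter, 85 mm tall, origin under its centre. A bystander.
- slide_box: Green closed box 70 x 100 x 28 mm lying flat, origin under its centre. A bystander.
- stain_jar: Glass jar with a white cap, 64 mm diameter, 75 mm tall, origin under its centre. A bystander.
Not all that is in view belongs to the job. Of the things like the hook_stand, leave any that is black; of the rest the larger one is meant.

How it is judged:
By the outcome, as a careful person would: the job done as asked, in the order asked, and still so for the second after the job is handed in, with the robot touching nothing.
Of spool_a, spool_b, spool_c only 2 to 3 are there at a start; the rules pass over those that are not, and their reading is None.
At some moment in a run one of spool_a, spool_b, spool_c may be knocked a few centimetres aside while the robot is not near it.
It also fails if it takes over 210 s, if anything falls off the work surface, if the arm or the gripper's body presses on something with over 40 N, if the wrist force passes 120 N, or if a joint passes its speed limit or range.

## Robot

A 7-joint arm with a two-finger parallel gripper is mounted at the origin on the work surface. World frame = base frame: x ahead of the robot, y to its left, z up, the work surface at z = 0. Lengths are in m, angles in rad, forces in N, time in s.
With the tool pointing down it reaches from about 0.4 to 0.85 m from the base axis. Payload 4.4 kg.
Tool frame: the origin (TCP) lies between the finger pads; the fingertips stand 25 mm ahead of it and the grasp point (between the pads) lies 6 mm ahead of it; z points along the fingers, y is the line along which they close (so a half turn about z gives the same grasp; the last joint's range is limited). The gripper opens to 94 mm and grips with 3 to 60 N. Pads are 16 mm wide; open, the fingers measure 119 mm over their backs; the gripper's body (75 mm by 177 mm) begins 78 mm behind the grasp point.
Start: joints at [1.182, 0.628, 0.038, 1.517, -0.027, 0.996, -0.02], TCP at [0.206, -0.616, 0.23] pointing down, gripper open.
Joint ranges: [-3.06, 3.06], [-0.37, 2.12], [-1.25, 1.32], [0.18, 2.47], [-1.1, 4.24], [0.23, 1.98], [-2.94, 2.94]. Speed limits (rad/s): [2.57, 2.57, 3.14, 3.14, 3.14, 3.14, 3.14].

## Interface

Orientations are given as a 3x3 rotation matrix whose columns are the frame's x, y, z axes.
In Python, from rig import sensors, get_image, hand_in gives the robot as it stands.
- The arm moves only by the tool drive_tool, never from a script. Its argument "targets" is text: rows parted by semicolons, each of 7 numbers parted by spaces: the shift along the tool's x, y, z normalised to -1 to 1, where 1 is 1 m, then the turn, a rotation vector about the tool's x, y, z normalised to -1 to 1, where 1 is 2 pi rad, then the closure in counts, from 0 (fully open) to 255 (shut). In form: tx ty tz ax ay az grip; .... A call has 1 to 8 rows; each row is the pose to reach, as a shift and turn from the pose commanded when the call began, along the tool's axes at that moment, turning the shorter way round; what a row does not reach only later rows make up. A row lasts 1/8 s, in which the tool goes at most 62.5 mm and 10.7 degrees, less where a joint would pass 70% of its speed; a pose out of reach is approached as far as the arm can. A call with a number of a shift or a turn outside -1 to 1 is refused whole. A call with a gripper value outside its range is refused whole. The fingers move at their own pace and stop on an object; "grip_force" is the grip in N (left out, the last holds). Time passes only in rows, so rows that repeat a pose let the fingers close. It gives the time, the measured TCP pose, the force, the opening and the grip force at its end, in the units of the state.
- sensors.state(): the state, without advancing time (a new reading comes with each control period).
- get_image(name): name is "scene" or "top" or "wrist"; returns a dict with "frame" (384x512x3 uint8, red, green, blue), "mtx" (3x3 intrinsics, pixels), "R" (3x3) and "t" (3): a world point X has camera coordinates R X + t; the wrist camera has in their place "mount" (4x4, takes a point from camera to tool coordinates, whose origin is the TCP and whose axes are the flange's). Camera axes: x right, y down, z forward; pixel columns grow to the right and rows downward; lengths in m; the calibration is good to about 2 mm. A picture is of the moment at which its call begins: read the wrist's pose just before it. There is no depth.
- hand_in(): hands the job in; it is judged then, once.
The state is a dict: "t": time; "joint_pos": joint angles; "qd": joint speeds; "effort": joint torques, N m; "tcp_pos": TCP position; "tcp_rot": TCP orientation; "ft_force": force on the tool from outside, world axes, zero at the start; "ft_torque": the same for the moment, N m; "finger_gap": opening from 0.0 (shut) to 1.0 (fully open); "grasp_force": force on a finger pad.
Only numpy, scipy, OpenCV 4.12 (cv2) and the standard library are available. Lean on these libraries where they do the work, as an engineer would, in place of code of your own. Each camera call takes 0.05 s, during which the arm holds its last target. There are 200 camera calls.

## Working session

There is one attempt and no reset: what is moved stays moved. The work goes in short steps, Python scripts to look and compute and a tool call to move; the robot and the scene stay as the last step left them, time stands still between calls to the robot, and variables do not carry over. Pictures are saved under pics/ and viewed, at most 14 in all, crops included, and the job is handed in when it is done.

Besides the shell and the picture viewer there is one more tool, called after "Request:" by a JSON object that holds its "fn" and its "kwargs". drive_tool: Moves the arm, as the interface text tells. Its arguments: {"type":"object","properties":{"targets":{"type":"string"},"grip_force":{"type":"number"}},"required":["targets"]}

```bash
ls; mkdir -p pics
cat > h.py <<'E'
import numpy as np, cv2
from rig import sensors, get_image, hand_in
def snap(n,name):
    s=sensors.state(); im=get_image(n); cv2.imwrite(f'pics/{name}.png',im['frame'][:,:,::-1])
    if 'mount' in im:
        T=np.eye(4);T[:3,:3]=s['tcp_rot'];T[:3,3]=s['tcp_pos'];M=T@np.array(im['mount'])
        R=M[:3,:3].T; t=-R@M[:3,3]
    else: R=np.array(im['R']);t=np.array(im['t'])
    np.savez(f'pics/{name}.npz',f=im['frame'],K=im['mtx'],R=R,t=t)
    return load(name)
def load(name):
    d=np.load(f'pics/{name}.npz');return d['f'],d['K'],d['R'],d['t']
def ray(c,uv):
    f,K,R,t=c;d=R.T@np.linalg.solve(K,np.array([uv[0],uv[1],1.]));return -R.T@t,d/np.linalg.norm(d)
def onz(c,uv,z):
    o,d=ray(c,uv);return o+d*(z-o[2])/d[2]
def tri(c1,u1,c2,u2):
    o1,d1=ray(c1,u1);o2,d2=ray(c2,u2)
    A=np.stack([d1,-d2],1);x=np.linalg.lstsq(A,o2-o1,rcond=None)[0]
    a=o1+d1*x[0];b=o2+d2*x[1];return (a+b)/2,np.linalg.norm(a-b)
def proj(c,X):
    f,K,R,t=c;p=K@(R@np.array(X)+t);return p[:2]/p[2]
def big(name,out,x0,y0,x1,y1,k):
    f=load(name)[0][y0:y1,x0:x1,::-1];cv2.imwrite(f'pics/{out}.png',cv2.resize(f,None,fx=k,fy=k,interpolation=cv2.INTER_CUBIC))
E
python3 - <<'E'
from h import *
a=snap('scene','scene0');b=snap('top','top0')
for c in(a,b): print(c[1],(-c[2].T@c[3]).round(3),c[2].round(3).tolist())
s=sensors.state();print({k:np.round(v,3).tolist() for k,v in s.items()})
for n in('scene0','top0'):big(n,n+'b',0,0,512,384,1.56)
E
```

```text
pics
[[381.35199541   0.         260.35402638]
 [  0.         381.35199541 191.47242472]
 [  0.           0.           1.        ]] [ 1.221 -0.891  1.229] [[0.784, 0.621, 0.011], [0.455, -0.562, -0.691], [-0.423, 0.547, -0.723]]
[[403.53335885   0.         257.69281421]
 [  0.         403.53335885 188.76269026]
 [  0.           0.           1.        ]] [ 0.316 -0.07   1.358] [[-0.025, -1.0, -0.018], [-0.98, 0.028, -0.198], [0.198, 0.012, -0.98]]
{'t': 0.1, 'joint_pos': [1.182, 0.629, 0.038, 1.518, -0.027, 0.996, -0.02], 'qd': [-0.001, 0.0, 0.001, -0.001, -0.0, -0.0, 0.001], 'effort': [0.004, -55.08, 1.147, -18.712, -0.052, 0.019, 0.0], 'tcp_pos': [0.206, -0.616, 0.23], 'tcp_rot': [[0.948, 0.317, -0.001], [0.317, -0.948, 0.002], [-0.0, -0.002, -1.0]], 'ft_force': [-0.502, -0.487, 0.699], 'ft_torque': [-0.01, -0.005, -0.003], 'grasp_force': 0.0, 'finger_gap': 1.0}
```

View pics/top0b.png

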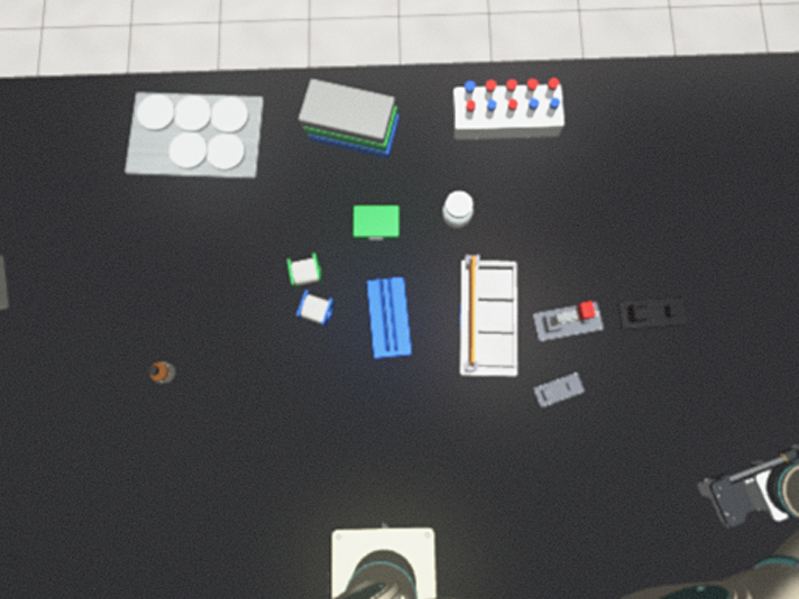

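View pics/scene0b.png

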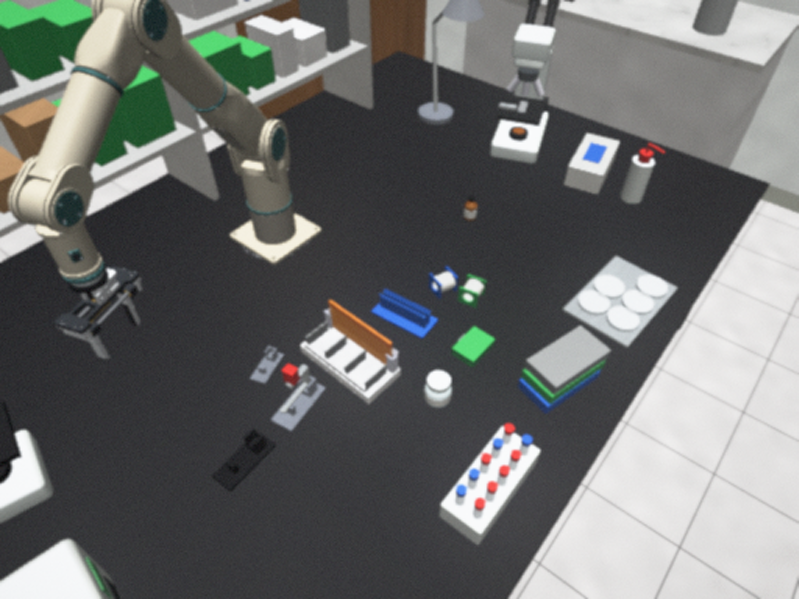

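Top view (in the 1.56x picture): magazine is at (490,318) with the amber gate on its left (+y) side, and the rack is at (389,317). Spools: green (304,270) and blue (315,308); no pink. Stand-like things: grey with the hook (568,320), smaller grey (558,390) and black (652,313). The larger grey one, which holds the hook, fits; I'll confirm it in a crop.

Run:
```python
from h import *
b=load('top0');a=load('scene0')
k=1.56
P={'magazine c':((490,318),.05),'gate L':((474,258),.13),'gate R':((474,368),.13),'rack c':((389,317),.03),'rackTop':((386,278),.06),'rackBot':((393,356),.06),'green':((304,269),.056),'blue':((315,307),.056),'hook handle':((587,310),.15),'post':((549,322),.1),'stand ends':((536,325),.02),'stand e2':((602,318),.02),'bottle':((162,371),.08),'jar':((458,205),.07),'box':((377,221),.028)}
for n,(uv,z) in P.items(): print(n,onz(b,np.array(uv)/k,z).round(3))
# red handle / two views
for nm,lo in (('red',None),):
  for c in (a,b):
    f=c[0].astype(int);m=((f[:,:,0]>150)&(f[:,:,1]<70)&(f[:,:,2]<70)).astype('uint8')
    n,_,st,ce=cv2.connectedComponentsWithStats(m);print([(st[i,4],ce[i].round(1).tolist()) for i in range(1,n) if st[i,4]>25])
im=cv2.resize(b[0][150:270,325:450,::-1],None,fx=4,fy=4,interpolation=cv2.INTER_CUBIC);cv2.imwrite('pics/crop1.png',im)
```

```text
magazine c [ 0.525 -0.237  0.05 ]
gate L [ 0.635 -0.201  0.13 ]
gate R [ 0.415 -0.191  0.13 ]
rack c [ 0.536 -0.025  0.03 ]
rackTop [ 0.615 -0.021  0.06 ]
rackBot [ 0.449 -0.032  0.06 ]
green [0.64  0.154 0.056]
blue [0.557 0.13  0.056]
hook handle [ 0.519 -0.413  0.15 ]
post [ 0.505 -0.349  0.1  ]
stand ends [ 0.512 -0.339  0.02 ]
stand e2 [ 0.523 -0.48   0.02 ]
bottle [0.429 0.438 0.08 ]
jar [ 0.769 -0.179  0.07 ]
box [ 0.752 -0.002  0.028]
[(np.int32(31), [413.9, 97.5])]
[]
```

View pics/crop1.png

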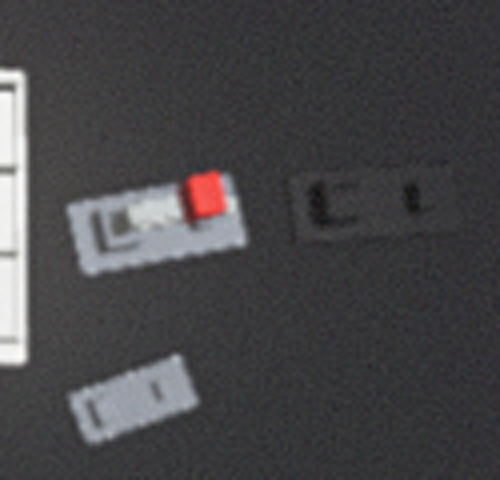

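Crop confirms: hook (red block at 205,195) is in the larger grey stand at (160,225); small grey (133,398) and black (375,205) are to be left alone. Next I go over the gate for a closer look.

```bash
cat >> h.py <<'E'
from scipy.spatial.transform import Rotation as Ro
def go(p,yaw):
    """numbers for a tool-down pose: tool x at world yaw (deg)"""
    s=sensors.state();R=np.array(s['tcp_rot']);y=np.radians(yaw)
    T=np.array([[np.cos(y),np.sin(y),0],[np.sin(y),-np.cos(y),0],[0,0,-1]])
    d=R.T@(np.array(p)-s['tcp_pos']);w=Ro.from_matrix(R.T@T).as_rotvec()/2/np.pi
    print('MOVE',d.round(4),w.round(4),'tcp',np.round(s['tcp_pos'],4),'yaw',np.degrees(np.arctan2(R[1,0],R[0,0])).round(2))
E
python3 - <<'E'
from h import *
go([.525,-.22,.42],-2.6)
print(np.round(get_image('wrist')['mount'],3))
E
```

```text
MOVE [ 0.4281 -0.2746 -0.1899] [-0.0003  0.0001  0.0586] tcp [ 0.206  -0.6159  0.2297] yaw 18.49
[[-0.    -0.961 -0.276  0.081]
 [ 1.    -0.    -0.     0.001]
 [ 0.    -0.276  0.961 -0.154]
 [ 0.     0.     0.     1.   ]]
```

Request:
{"fn": "drive_tool", "kwargs": {"targets": "0 0 -0.06 0 0 0 0; 0.05 -0.03 -0.12 0 0 0.02 0; 0.1 -0.06 -0.17 0 0 0.04 0; 0.16 -0.1 -0.19 0 0 0.0586 0; 0.21 -0.135 -0.19 0 0 0.0586 0; 0.26 -0.17 -0.19 0 0 0.0586 0; 0.31 -0.205 -0.19 0 0 0.0586 0; 0.36 -0.235 -0.19 0 0 0.0586 0"}}

```text
t: 1.15
tcp_pos: [0.4525, -0.3039, 0.4203]
tcp_rot: [[0.999, -0.046, 0.0], [-0.046, -0.999, -0.0], [0.0, 0.0, -1.0]]
ft_force: [0.3, 0.1, -0.2]
finger_gap: 1.003
grasp_force: 0.0
```

Request:
{"fn": "drive_tool", "kwargs": {"targets": "0.04 -0.055 0 0 0 0 0; 0.046 -0.063 0 0 0 0 0; 0.046 -0.063 0 0 0 0 0"}}

```text
t: 1.52
tcp_pos: [0.5007, -0.2444, 0.4197]
tcp_rot: [[0.999, -0.044, -0.001], [-0.044, -0.999, -0.0], [-0.001, 0.0, -1.0]]
ft_force: [0.2, -1.3, 0.4]
finger_gap: 0.999
grasp_force: 0.0
```

Run:
```python
from h import *
go([.525,-.22,.42],-2.6)
snap('wrist','w1');big('w1','w1b',0,0,512,384,1.56)
```

```text
MOVE [ 0.0232 -0.0255 -0.0003] [0.     0.0002 0.0003] tcp [ 0.5007 -0.2444  0.4197] yaw -2.5
```

View pics/w1b.png

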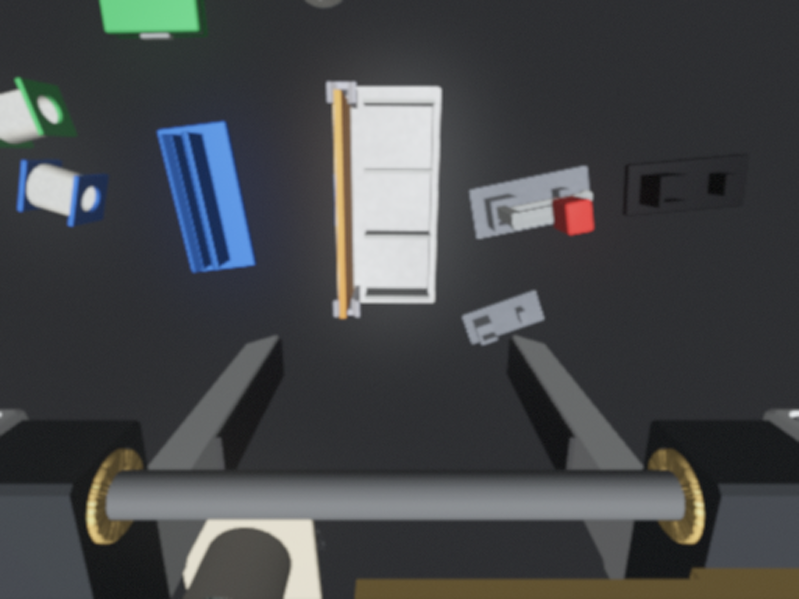

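Wrist view (1.56x): gate band runs from (340,90) to (345,315), rack at (205,195), red handle at (574,216), stand at (530,200), green spool at (40,110), blue spool at (62,192). I take a second view from above the rack for triangulation.

Request:
{"fn": "drive_tool", "kwargs": {"targets": "0 -0.06 0 0 0 0 0; 0 -0.12 0 0 0 0 0; 0 -0.18 0 0 0 0 0; 0 -0.2 0 0 0 0 0; 0 -0.2 0 0 0 0 0"}}

```text
t: 2.2
tcp_pos: [0.5093, -0.046, 0.4203]
tcp_rot: [[0.999, -0.046, 0.0], [-0.046, -0.999, -0.001], [0.0, 0.001, -1.0]]
ft_force: [0.6, -1.1, 0.4]
finger_gap: 1.001
grasp_force: 0.0
```

Run:
```python
from h import *
snap('wrist','w2');big('w2','w2b',0,0,512,384,1.56)
for n in('w1','w2','top0'):
    f=load(n)[0];h=cv2.cvtColor(f,cv2.COLOR_RGB2HSV)
    for nm,lo,hi,am in(('orange',(12,120,150),(22,255,255),60),('red',(175,150,120),(180,255,255),40),('red0',(0,180,120),(5,255,255),40),('white',(0,0,170),(180,40,255),800),('blue',(100,120,60),(116,255,255),300),('green',(55,120,60),(75,255,255),100)):
        m=cv2.inRange(h,lo,hi);cs,_=cv2.findContours(m,cv2.RETR_EXTERNAL,cv2.CHAIN_APPROX_NONE)
        for c in cs:
            if cv2.contourArea(c)>am: print(n,nm,cv2.contourArea(c),cv2.boxPoints(cv2.minAreaRect(c)).round(1).tolist())
```

```text
w1 orange 233.0 [[215.89999389648438, 59.0], [219.60000610351562, 59.0], [221.6999969482422, 203.0], [218.0, 203.0]]
w1 white 1501.5 [[118.0, 333.0], [205.0, 333.0], [205.0, 383.0], [118.0, 383.0]]
w1 white 7522.5 [[210.0, 53.0], [282.0, 53.0], [282.0, 202.0], [210.0, 202.0]]
w1 blue 594.5 [[42.099998474121094, 144.6999969482422], [47.599998474121094, 108.9000015258789], [69.0999984741211, 112.19999694824219], [63.599998474121094, 148.0]]
w1 blue 4165.5 [[99.0, 82.4000015258789], [144.39999389648438, 72.9000015258789], [164.8000030517578, 169.60000610351562], [119.4000015258789, 179.10000610351562]]
w1 green 325.0 [[8.699999809265137, 50.599998474121094], [28.100000381469727, 40.70000076293945], [49.900001525878906, 83.0], [30.600000381469727, 93.0]]
w1 green 434.0 [[64.0, 0.0], [128.0, 0.0], [128.0, 21.0], [64.0, 21.0]]
w2 orange 401.5 [[342.6000061035156, 203.0], [355.3999938964844, 58.70000076293945], [360.6000061035156, 59.099998474121094], [347.79998779296875, 203.39999389648438]]
w2 white 1801.0 [[197.0, 333.0], [287.0, 333.0], [287.0, 383.0], [197.0, 383.0]]
w2 white 1074.5 [[
[... 1140 characters left out ...]
8, 61.79999923706055], [165.5, 113.0999984741211]]
top0 white 1236.0 [[290.6000061035156, 56.099998474121094], [360.20001220703125, 53.5], [361.20001220703125, 80.5999984741211], [291.6000061035156, 83.19999694824219]]
top0 white 1394.5 [[191.3000030517578, 76.0], [197.1999969482422, 49.79999923706055], [251.89999389648438, 62.099998474121094], [246.0, 88.30000305175781]]
top0 white 20529.0 [[-0.0, 0.0], [511.0, 0.0], [511.0, 48.0], [0.0, 48.0]]
top0 blue 1214.0 [[233.89999389648438, 178.5], [259.1000061035156, 176.10000610351562], [263.8999938964844, 227.39999389648438], [238.6999969482422, 229.8000030517578]]
top0 green 555.0 [[226.0, 131.0], [255.0, 131.0], [255.0, 152.0], [226.0, 152.0]]
```

View pics/w2b.png

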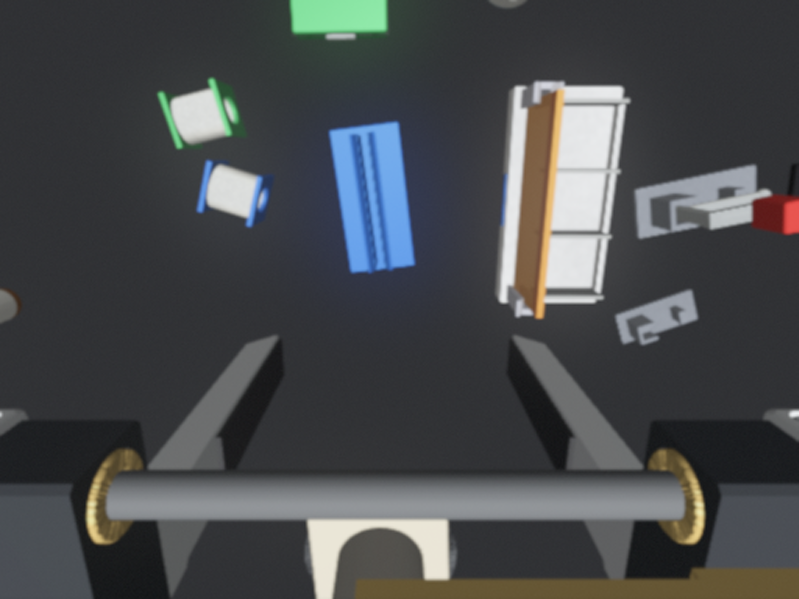

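Run:
```python
from h import *
a=load('w1');b=load('w2');t=load('top0')
for n,u,v in(('gate far',(217.75,59),(358,58.9)),('gate near',(219.85,203),(345.2,203.2)),('rack r far',(144.4,72.9),(255.5,75.8)),('rack r near',(164.8,169.6),(269.1,170.4))):
    p,e=tri(a,u,b,v);print(n,p.round(4),round(e,4))
g=[onz(a,(217.75,59.),.13),onz(a,(219.85,203),.13)];print('gate w1 z.13',np.round(g,4))
g=[onz(b,(358,58.9),.13),onz(b,(345.2,203.2),.13)];print('gate w2 z.13',np.round(g,4))
for z in (0.01,):
    q=np.array([onz(b,u,z) for u in((209.3,82.4),(255.5,75.8),(269.1,170.4),(222.9,177))]);print('rack',q.round(4).tolist(),q.mean(0),np.linalg.norm(q[0]-q[1]),np.linalg.norm(q[1]-q[2]))
for n in('w1','w2'):
    f=load(n)[0].astype(int);m=((f[:,:,0]>110)&(f[:,:,1]<70)&(f[:,:,2]<80)).astype('uint8')
    cs,_=cv2.findContours(m,cv2.RETR_EXTERNAL,cv2.CHAIN_APPROX_NONE)
    print(n,[(cv2.contourArea(c),cv2.boxPoints(cv2.minAreaRect(c)).round(1).tolist()) for c in cs if cv2.contourArea(c)>30])
# row profile through rack slot and gate in w2
for r in(90,125,160): print(r,load('w2')[0][r,215:275].sum(1).tolist())
```

```text
gate far [ 0.6389 -0.2009  0.1193] 0.0001
gate near [ 0.4265 -0.1888  0.1272] 0.0006
rack r far [ 0.6335 -0.0567  0.0067] 0.0045
rack r near [ 0.4604 -0.0748  0.0197] 0.0014
gate w1 z.13 [[ 0.6376 -0.202   0.13  ]
 [ 0.4278 -0.1892  0.13  ]]
gate w2 z.13 [[ 0.6378 -0.1974  0.13  ]
 [ 0.4272 -0.1879  0.13  ]]
rack [[0.6237, 0.0266, 0.01], [0.631, -0.0565, 0.01], [0.4574, -0.0752, 0.01], [0.4483, 0.0152, 0.01]] [ 0.54010796 -0.02248015  0.01      ] 0.0833627749030565 0.17466330686195777
w1 [(46.0, [[360.29998779296875, 128.0], [379.0, 125.9000015258789], [381.5, 148.6999969482422], [362.8999938964844, 150.8000030517578]])]
w2 [(56.0, [[501.0, 127.0], [511.0, 127.0], [511.0, 150.0], [501.0, 150.0]])]
90 [520, 520, 522, 521, 522, 522, 522, 519, 501, 458, 390, 333, 311, 319, 294, 291, 414, 503, 523, 516, 476, 398, 335, 335, 379, 440, 489, 518, 525, 525, 527, 524, 526, 524, 525, 525, 526, 526, 525, 520, 482, 389, 254, 183, 178, 180, 178, 175, 176, 179, 178, 177, 176, 176, 177, 177, 174, 173, 173, 171]
125 [187, 245, 372, 467, 509, 515, 515, 513, 514, 514, 513, 514, 511, 493, 455, 392, 333, 320, 337, 317, 317, 425, 498, 515, 508, 469, 396, 339, 356, 404, 464, 504, 515, 515, 515, 515, 515, 515, 515, 515, 515, 515, 515, 507, 474, 384, 255, 191, 188, 191, 186, 187, 184, 186, 187, 186, 186, 187, 184, 181]
160 [177, 177, 178, 178, 181, 182, 204, 304, 423, 489, 501, 504, 501, 505, 502, 499, 502, 499, 486, 446, 382, 327, 315, 334, 321, 334, 431, 487, 495, 461, 400, 346, 335, 377, 433, 475, 496, 501, 500, 499, 500, 498, 500, 502, 499, 500, 501, 496, 465, 381, 252, 183, 181, 181, 177, 180, 179, 177, 179, 180]
```

Run:
```python
from h import *
b=load('w2');f=b[0].astype(float).sum(2)
L=[];Rr=[]
for r in range(88,168,4):
    row=f[r];xs=np.arange(200,285);v=row[200:285]>340
    # first rising, last falling
    i=xs[np.argmax(v)];j=xs[len(v)-1-np.argmax(v[::-1])]
    li=i-1+(340-row[i-1])/(row[i]-row[i-1]);rj=j+(row[j]-340)/(row[j]-row[j+1])
    L.append(onz(b,(li,r),.01));Rr.append(onz(b,(rj,r),.01))
L=np.array(L);Rr=np.array(Rr)
for e in(L,Rr):
    p=np.polyfit(e[:,0],e[:,1],1);print('y at x=.54:',np.polyval(p,.54).round(4),'yaw',np.degrees(np.arctan(p[0])).round(2))
cv2.imwrite('pics/rack.png',cv2.resize(b[0][65:190,190:290,::-1],None,fx=5,fy=4.6,interpolation=cv2.INTER_CUBIC))
go([.533,-.194,.25],-3)
```

```text
y at x=.54: 0.0184 yaw 4.35
y at x=.54: -0.062 yaw 4.27
MOVE [0.0307 0.1449 0.1705] [ 0.0002 -0.      0.0006] tcp [ 0.5093 -0.0475  0.4202] yaw -2.77
```

View pics/rack.png

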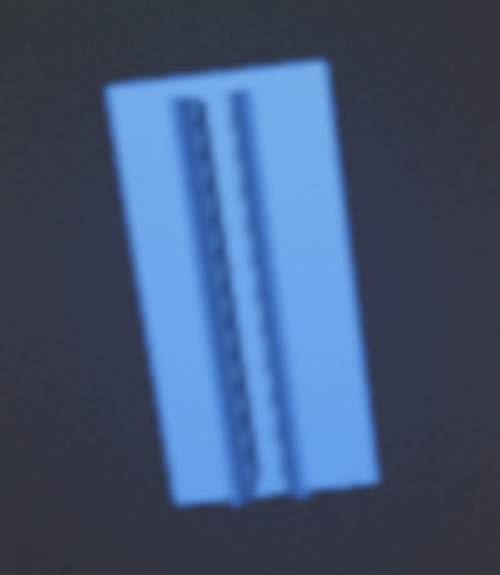

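Rack is measured: base 80 mm wide, 174 mm long, centre (0.540, -0.022), yaw 4.3°. Gate: yaw -3°, centre (0.533, -0.194), top at about 0.12-0.13. Now grasp it.

Request:
{"fn": "drive_tool", "kwargs": {"targets": "0.013 0.06 0.02 0 0 0 0; 0.025 0.115 0.06 0 0 0 0; 0.031 0.145 0.12 0 0 0.0006 0; 0.031 0.145 0.18 0 0 0.0006 0; 0.031 0.145 0.235 0 0 0.0006 0; 0.031 0.145 0.27 0 0 0.0006 0; 0.031 0.145 0.293 0 0 0.0006 0; 0.031 0.145 0.293 0 0 0.0006 0", "grip_force": 25}}

```text
t: 3.25
tcp_pos: [0.5317, -0.1942, 0.1254]
tcp_rot: [[0.999, -0.053, -0.004], [-0.053, -0.999, -0.001], [-0.004, 0.001, -1.0]]
ft_force: [0.2, 0.5, 0.0]
finger_gap: 0.999
grasp_force: 0.0
```

Request:
{"fn": "drive_tool", "kwargs": {"targets": "0 0 0 0 0 0 180; 0 0 0 0 0 0 255; 0 0 0 0 0 0 255; 0 0 0 0 0 0 255; 0 0 0 0 0 0 255; 0 0 0 0 0 0 255"}}

```text
t: 4.0
tcp_pos: [0.5341, -0.1913, 0.1272]
tcp_rot: [[0.999, -0.049, 0.0], [-0.049, -0.999, -0.0], [0.0, 0.0, -1.0]]
ft_force: [0.1, -0.3, 0.1]
finger_gap: 0.397
grasp_force: 0.0
```

Run:
```python
from h import *
go([.533,-.194,.127],-3);s=sensors.state();print(s['finger_gap'],s['grasp_force'],s['ft_force'])
```

```text
MOVE [-0.001   0.0028  0.0002] [ 0.     -0.      0.0005] tcp [ 0.5341 -0.1913  0.1272] yaw -2.81
0.3971483587327406 0.0 [ 0.11129101 -0.30595617  0.10330781]
```

Request:
{"fn": "drive_tool", "kwargs": {"targets": "0 0.0025 0 0 0 0 255; 0 0.0025 0 0 0 0 255; 0 0.0025 0 0 0 0 255; 0 0.0025 0 0 0 0 255; 0 0.0025 0 0 0 0 255; 0 0.0025 0 0 0 0 255; 0 0.0025 0 0 0 0 255"}}

```text
t: 4.88
tcp_pos: [0.5339, -0.1938, 0.1271]
tcp_rot: [[0.999, -0.049, 0.0], [-0.049, -0.999, 0.0], [0.0, -0.0, -1.0]]
ft_force: [0.3, 0.1, -0.7]
finger_gap: 0.065
grasp_force: 25.0
```

Request:
{"fn": "drive_tool", "kwargs": {"targets": "0 0 -0.015 0 0 0 255; 0 0 -0.04 0 0 0 255; 0 0 -0.07 0 0 0 255; 0 0 -0.1 0 0 0 255; 0 0 -0.11 0 0 0 255; 0 0 -0.11 0 0 0 255"}}

```text
t: 5.62
tcp_pos: [0.5341, -0.1938, 0.2377]
tcp_rot: [[0.999, -0.049, 0.001], [-0.049, -0.999, -0.0], [0.001, 0.0, -1.0]]
ft_force: [-0.5, -0.5, -2.2]
finger_gap: 0.062
grasp_force: 25.0
```

Run:
```python
from h import *
go([.5405,-.0222,.237],4.3-.2);s=sensors.state();print(s['finger_gap'],s['grasp_force'],s['ft_force'])
```

```text
MOVE [-0.002  -0.1717  0.0006] [ 0.     -0.0002 -0.0192] tcp [ 0.5341 -0.1938  0.2377] yaw -2.82
0.06203327707846314 24.999599754810333 [-0.52497598 -0.50105038 -2.18340445]
```

Request:
{"fn": "drive_tool", "kwargs": {"targets": "0 -0.03 0 0 0 -0.005 255; 0 -0.07 0 0 0 -0.01 255; -0.001 -0.11 0 0 0 -0.015 255; -0.002 -0.15 0 0 0 -0.0192 255; -0.002 -0.1717 0 0 0 -0.0192 255; -0.002 -0.1717 0 0 0 -0.0192 255; -0.002 -0.1717 0 0 0 -0.0192 255"}}

```text
t: 6.5
tcp_pos: [0.5399, -0.0238, 0.2364]
tcp_rot: [[0.998, 0.07, -0.002], [0.07, -0.998, -0.001], [-0.002, 0.001, -1.0]]
ft_force: [0.2, -0.3, -1.1]
finger_gap: 0.062
grasp_force: 25.0
```

Run:
```python
from h import *
go([.5405,-.0222,.108],4.3-.2)
snap('wrist','w3');big('w3','w3b',150,0,400,240,3)
```

```text
MOVE [ 0.001  -0.0016  0.1284] [ 0.0002  0.0003 -0.0003] tcp [ 0.5399 -0.0238  0.2364] yaw 4.01
```

View pics/w3b.png

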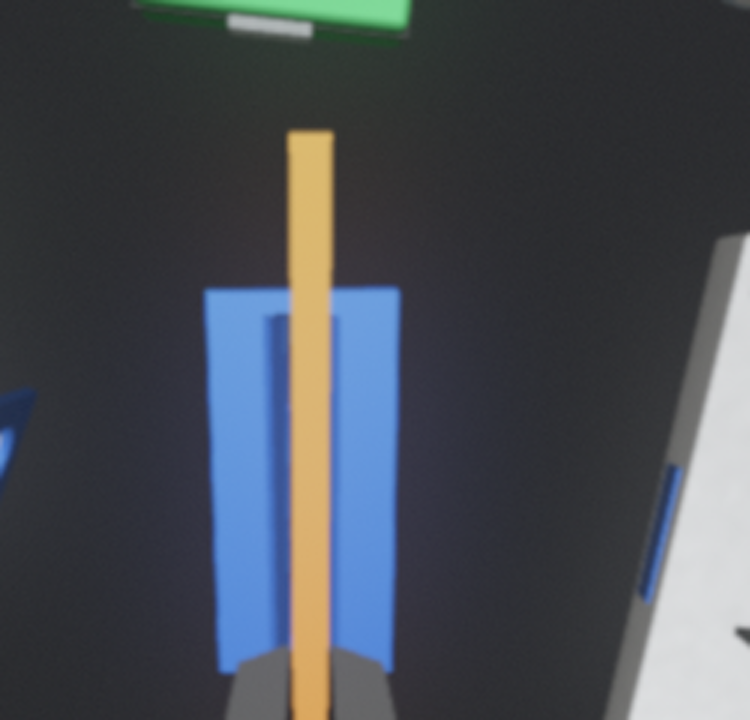

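Gate is parallel to the rack (gate at column 310 in the crop, rack centre 304), so I shift about 3 mm left and lower.

Request:
{"fn": "drive_tool", "kwargs": {"targets": "0.001 -0.003 0.02 0 0 0 255; 0.001 -0.003 0.05 0 0 0 255; 0.001 -0.003 0.075 0 0 0 255; 0.001 -0.003 0.095 0 0 0 255; 0.001 -0.003 0.11 0 0 0 255; 0.001 -0.003 0.12 0 0 0 255; 0.001 -0.003 0.126 0 0 0 255; 0.001 -0.003 0.128 0 0 0 255"}}

```text
t: 7.55
tcp_pos: [0.5413, -0.0194, 0.1091]
tcp_rot: [[0.997, 0.071, 0.0], [0.071, -0.997, -0.0], [0.0, 0.0, -1.0]]
ft_force: [-0.7, -0.8, -0.8]
finger_gap: 0.063
grasp_force: 25.0
```

Request:
{"fn": "drive_tool", "kwargs": {"targets": "0 0 0.002 0 0 0 255; 0 0 0.003 0 0 0 255; 0 0 0.003 0 0 0 255"}}

```text
t: 7.92
tcp_pos: [0.5416, -0.0193, 0.107]
tcp_rot: [[0.997, 0.071, 0.001], [0.071, -0.997, -0.0], [0.001, 0.0, -1.0]]
ft_force: [-1.7, -0.8, 5.2]
finger_gap: 0.061
grasp_force: 25.0
```

Request:
{"fn": "drive_tool", "kwargs": {"targets": "0 0 0 0 0 0 0; 0 0 0 0 0 0 0; 0 0 0 0 0 0 0; 0 0 0 0 0 0 0; 0 0 -0.05 0 0 0 0; 0 0 -0.11 0 0 0 0; 0 0 -0.17 0 0 0 0; 0 0 -0.22 0 0 0 0"}}

```text
t: 8.93
tcp_pos: [0.5413, -0.0191, 0.3287]
tcp_rot: [[0.997, 0.071, 0.002], [0.071, -0.997, 0.0], [0.002, 0.0, -1.0]]
ft_force: [0.4, -0.5, -0.4]
finger_gap: 0.873
grasp_force: 0.0
```

Run:
```python
from h import *
go([.45,-.40,.33],8)
```

```text
MOVE [-0.1182  0.3734 -0.0015] [ 0.     -0.0003 -0.0109] tcp [ 0.5413 -0.0191  0.3287] yaw 4.09
```

Request:
{"fn": "drive_tool", "kwargs": {"targets": "-0.02 0.06 0 0 0 0 0; -0.04 0.12 0 0 0 0 0; -0.06 0.18 0 0 0 0 0; -0.08 0.24 0 0 0 0 0; -0.1 0.3 0 0 0 -0.011 0; -0.118 0.35 0 0 0 -0.011 0; -0.118 0.3734 0 0 0 -0.011 0; -0.118 0.3734 0 0 0 -0.011 0"}}

```text
t: 9.93
tcp_pos: [0.4492, -0.4016, 0.3255]
tcp_rot: [[0.991, 0.137, -0.001], [0.137, -0.991, -0.0], [-0.001, -0.0, -1.0]]
ft_force: [0.7, 0.8, -0.5]
finger_gap: 1.003
grasp_force: 0.0
```

Run:
```python
from h import *
c=snap('wrist','w4');a=load('w1')
go([.45,-.40,.33],8)
for n in('w1','w4'):
    f=load(n)[0];h=cv2.cvtColor(f,cv2.COLOR_RGB2HSV);m=cv2.inRange(h,(170,120,60),(180,255,255))|cv2.inRange(h,(0,150,60),(8,255,255))
    cs,_=cv2.findContours(m,cv2.RETR_EXTERNAL,cv2.CHAIN_APPROX_NONE)
    for q in cs:
        if cv2.contourArea(q)>40: print(n,cv2.contourArea(q),cv2.boxPoints(cv2.minAreaRect(q)).round(1).tolist())
big('w4','w4b',0,0,512,384,1.56)
```

```text
MOVE [-0.      0.0004 -0.0044] [-0.0002  0.      0.    ] tcp [ 0.45   -0.3996  0.3256] yaw 8.02
w1 480.0 [[354.79998779296875, 127.5999984741211], [379.70001220703125, 125.80000305175781], [381.3999938964844, 149.3000030517578], [356.3999938964844, 151.0]]
w4 495.0 [[261.0, 97.0], [282.0, 97.0], [282.0, 124.0], [261.0, 124.0]]
```

View pics/w4b.png

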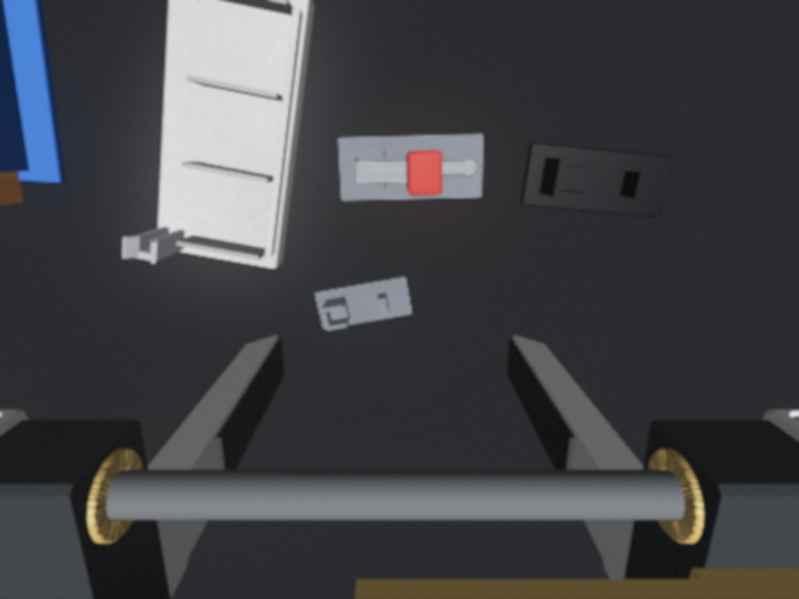

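Wrist view: hook's red block at (424,172), arm to the left, ball at (469,167), stand from (338,137) to (484,197). Compute the handle and stand poses.

Run:
```python
from h import *
c=load('w4');a=load('w1')
print('handle tri',tri(a,(368,138.5),c,(271.5,110.5)))
print('handle z.151',onz(c,(271.5,110),.151),'w1',onz(a,(366,138),.151))
h=cv2.cvtColor(c[0],cv2.COLOR_RGB2HSV)
m=((h[:,:,2]>95)&(h[:,:,1]<80)).astype('uint8')*255
m[:80]=0;m[132:]=0;m[:,:212]=0;m[:,316:]=0
hh=cv2.inRange(h,(170,100,60),(180,255,255))|cv2.inRange(h,(0,100,60),(8,255,255));hh[:80]=0;hh[132:]=0
m|=hh
cs,_=cv2.findContours(m,cv2.RETR_EXTERNAL,cv2.CHAIN_APPROX_NONE);q=max(cs,key=cv2.contourArea)
P=cv2.boxPoints(cv2.minAreaRect(q));print(P)
cor=np.array([onz(c,np.array(u)/1.56,.02) for u in((338,138),(483,133),(484,198),(341,201))]);print(cor.round(4),cor.mean(0).round(4))
for i,j in((0,1),(3,2)):
    d=cor[j]-cor[i];print(np.linalg.norm(d).round(4),'yaw',np.degrees(np.arctan2(d[0],-d[1])).round(2))
print('ball z .046',onz(c,np.array((469,167))/1.56,.046))
```

```text
handle tri (array([ 0.52060881, -0.4126407 ,  0.13843561]), np.float64(0.0009049142686710815))
handle z.151 [ 0.52188258 -0.41191535  0.151     ] w1 [ 0.52280947 -0.40488606  0.151     ]
[[215.83015   87.204254]
 [308.97195   84.8757  ]
 [310.0157   126.62462 ]
 [216.87387  128.95317 ]]
[[ 0.5379 -0.336   0.02  ]
 [ 0.5608 -0.47    0.02  ]
 [ 0.502  -0.4823  0.02  ]
 [ 0.4802 -0.3449  0.02  ]] [ 0.5202 -0.4083  0.02  ]
0.1359 yaw 9.71
0.139 yaw 9.02
ball z .046 [ 0.52876578 -0.45851954  0.046     ]
```

Run:
```python
from h import *
go([.5215,-.412,.139],9.3)
```

```text
MOVE [0.0691 0.0226 0.1865] [-0.0002  0.     -0.0036] tcp [ 0.45   -0.3996  0.3256] yaw 8.02
```

Request:
{"fn": "drive_tool", "kwargs": {"targets": "0.05 0.015 0.02 0 0 0 0; 0.069 0.0226 0.05 0 0 -0.0036 0; 0.069 0.0226 0.1 0 0 -0.0036 0; 0.069 0.0226 0.145 0 0 -0.0036 0; 0.069 0.0226 0.175 0 0 -0.0036 0; 0.069 0.0226 0.1865 0 0 -0.0036 0; 0.069 0.0226 0.1865 0 0 -0.0036 200; 0.069 0.0226 0.1865 0 0 -0.0036 255", "grip_force": 40}}

```text
t: 10.98
tcp_pos: [0.5227, -0.4129, 0.1413]
tcp_rot: [[0.987, 0.163, 0.002], [0.163, -0.987, -0.001], [0.002, 0.002, -1.0]]
ft_force: [-0.3, 0.3, 0.2]
finger_gap: 0.825
grasp_force: 0.0
```

Request:
{"fn": "drive_tool", "kwargs": {"targets": "0 0 0 0 0 0 255; 0 0 0 0 0 0 255; 0 0 0 0 0 0 255; 0 0 0 0 0 0 255; 0 0 0 0 0 0 255; 0 0 0 0 0 0 255"}}

```text
t: 11.72
tcp_pos: [0.5216, -0.4127, 0.1395]
tcp_rot: [[0.987, 0.162, -0.0], [0.162, -0.987, 0.0], [-0.0, -0.0, -1.0]]
ft_force: [-0.5, -0.7, -0.5]
finger_gap: 0.255
grasp_force: 40.0
```

Run:
```python
from h import *
go([.5215,-.412,.139],9.3);s=sensors.state();print(s['finger_gap'],s['grasp_force'],s['ft_force'],s['ft_torque'])
```

```text
MOVE [ 0.     -0.0007  0.0005] [-0.      0.      0.0001] tcp [ 0.5216 -0.4127  0.1395] yaw 9.35
0.2546985747383439 39.99737620353699 [-0.54542416 -0.69274287 -0.54380341] [-0.05110116  0.0036776   0.01059793]
```

Request:
{"fn": "drive_tool", "kwargs": {"targets": "0 0 -0.02 0 0 0 255; 0 0 -0.05 0 0 0 255; 0 0 -0.09 0 0 0 255; 0 0 -0.14 0 0 0 255; 0 0 -0.19 0 0 0 255; 0 0 -0.24 0 0 0 255; 0 0 -0.25 0 0 0 255"}}

```text
t: 12.6
tcp_pos: [0.5226, -0.4136, 0.3931]
tcp_rot: [[0.987, 0.162, 0.005], [0.162, -0.987, -0.004], [0.004, 0.005, -1.0]]
ft_force: [1.0, 0.6, -3.9]
finger_gap: 0.252
grasp_force: 40.0
```

Run:
```python
from h import *
go([.505,.13,.39],0);s=sensors.state();print(s['finger_gap'],s['grasp_force'],s['ft_force'],s['ft_torque'])
```

```text
MOVE [ 0.0709 -0.5392  0.001 ] [ 0.0007 -0.0007  0.0259] tcp [ 0.5226 -0.4136  0.3931] yaw 9.34
0.25205739266636373 39.99639093875885 [ 1.01406347  0.63236649 -3.90670973] [-0.02137172  0.03965309 -0.03667487]
```

Request:
{"fn": "drive_tool", "kwargs": {"targets": "0.01 -0.03 0 0 0 0.003 255; 0.015 -0.08 0 0 0 0.006 255; 0.02 -0.14 0 0 0 0.01 255; 0.03 -0.2 0 0 0 0.015 255; 0.04 -0.26 0 0 0 0.02 255; 0.05 -0.32 0 0 0 0.0259 255; 0.055 -0.38 0 0 0 0.0259 255; 0.06 -0.43 0 0 0 0.0259 255"}}

```text
t: 13.6
tcp_pos: [0.5094, 0.0238, 0.3878]
tcp_rot: [[1.0, 0.002, -0.003], [0.002, -1.0, 0.0], [-0.003, -0.0, -1.0]]
ft_force: [-0.1, -0.2, -2.5]
finger_gap: 0.253
grasp_force: 40.0
```

Run:
```python
from h import *
go([.505,.13,.39],0)
```

```text
MOVE [-0.0042 -0.1062 -0.0022] [-0.      0.0005  0.0003] tcp [0.5094 0.0238 0.3878] yaw 0.12
```

Request:
{"fn": "drive_tool", "kwargs": {"targets": "0 -0.05 0 0 0 0 255; 0 -0.09 0 0 0 0 255; 0 -0.106 0 0 0 0 255; 0 -0.106 0 0 0 0 255"}}

```text
t: 14.1
tcp_pos: [0.5104, 0.1272, 0.3884]
tcp_rot: [[1.0, 0.002, -0.002], [0.002, -1.0, -0.001], [-0.002, 0.001, -1.0]]
ft_force: [0.7, -1.1, -2.1]
finger_gap: 0.254
grasp_force: 40.0
```

Run:
```python
from h import *
snap('wrist','w5');big('w5','w5b',130,0,400,190,2.9)
go([.505,.13,.39],0)
```

```text
MOVE [-0.0058 -0.0043 -0.0012] [ 0.0003  0.0002 -0.0001] tcp [0.5108 0.1257 0.3888] yaw -0.03
```

View pics/w5b.png

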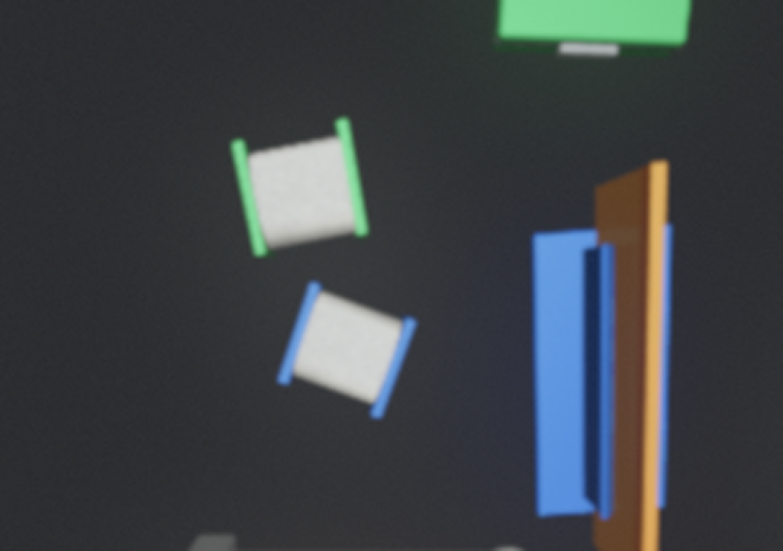

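Crop: green spool flanges from (238,143) to (362,233), blue spool from (313,286) to (377,414), neither knocked so far. Now compute spool poses, and check the magazine against its outline in w1.

```bash
cat >> h.py <<'E'
def spools(n,lim,z=.056):
    c=load(n);h=cv2.cvtColor(c[0],cv2.COLOR_RGB2HSV);x0,y0,x1,y1=lim
    for nm,lo,hi in(('green',(50,90,60),(80,255,255)),('blue',(100,110,60),(118,255,255))):
        m=cv2.inRange(h,lo,hi);k=np.zeros_like(m);k[y0:y1,x0:x1]=1;m*=k
        cs,_=cv2.findContours(m,cv2.RETR_EXTERNAL,cv2.CHAIN_APPROX_NONE)
        cs=[q for q in cs if cv2.contourArea(q)>60]
        ce=[onz(c,cv2.minAreaRect(q)[0],z) for q in cs]
        ax=[]
        for q in cs:
            b=cv2.boxPoints(cv2.minAreaRect(q));w=[onz(c,p,z) for p in b]
            e=[(w[0]+w[1]-w[2]-w[3])/2,(w[1]+w[2]-w[3]-w[0])/2];e=max(e,key=np.linalg.norm);ax.append((np.linalg.norm(e).round(4),np.degrees(np.arctan(e[1]/e[0])).round(1)))
        print(nm,[p.round(4).tolist() for p in ce],ax)
        if len(ce)==2:
            d=ce[0]-ce[1];d*=np.sign(d[1]);print('  centre',((ce[0]+ce[1])/2).round(4),'sep',np.linalg.norm(d).round(4),'yaw',np.degrees(np.arctan2(-d[0],d[1])).round(2))
E
python3 - <<'E'
from h import *
spools('w5',(190,30,300,160))
spools('w2',(95,45,180,150))
a=load('w1')
for z in(.044,):
    p=[onz(a,np.array(u)/1.56,z) for u in((441,87),(435,302))];print(np.round(p,4),np.mean(p,0).round(4))
s=sensors.state();print(s['tcp_pos'])
E
```

```text
green [[0.6373, 0.1838, 0.056], [0.648, 0.1292, 0.056]] [(np.float64(0.0587), np.float64(11.5)), (np.float64(0.0588), np.float64(12.8))]
  centre [0.6426 0.1565 0.056 ] sep 0.0556 yaw 11.17
blue [[0.5498, 0.1071, 0.056], [0.5682, 0.1588, 0.056]] [(np.float64(0.0589), np.float64(-20.2)), (np.float64(0.0582), np.float64(-19.8))]
  centre [0.559  0.1329 0.056 ] sep 0.0549 yaw -19.57
green [[0.6384, 0.1807, 0.056], [0.6481, 0.1219, 0.056]] [(np.float64(0.0591), np.float64(11.2)), (np.float64(0.0615), np.float64(14.5))]
  centre [0.6433 0.1513 0.056 ] sep 0.0596 yaw 9.41
blue [[0.5498, 0.1004, 0.056], [0.5699, 0.156, 0.056]] [(np.float64(0.0626), np.float64(-23.0)), (np.float64(0.0643), np.float64(-30.8))]
  centre [0.5599 0.1282 0.056 ] sep 0.0591 yaw -19.89
[[ 0.6485 -0.2999  0.044 ]
 [ 0.4115 -0.2888  0.044 ]] [ 0.53   -0.2943  0.044 ]
[0.51076158 0.12572877 0.38875241]
```

Blue at (0.559,0.133), yaw -19.7°; green at (0.643,0.157), yaw 11.5°. Bay points (0.4616,-0.245), (0.5315,-0.2485), (0.6014,-0.252). Approach blue first.

Run:
```python
from h import *
go([.5944,.2318,.22],-19.7)
```

```text
MOVE [ 0.0838 -0.1064  0.1684] [0.0003 0.0002 0.0546] tcp [0.5108 0.1257 0.3888] yaw -0.03
```

Request:
{"fn": "drive_tool", "kwargs": {"targets": "0.03 -0.04 0 0 0 0.015 255; 0.06 -0.08 0.02 0 0 0.035 255; 0.0838 -0.1064 0.06 0 0 0.0546 255; 0.0838 -0.1064 0.11 0 0 0.0546 255; 0.0838 -0.1064 0.1684 0 0 0.0546 255; 0.0838 -0.1064 0.21 0 0 0.0546 255; 0.0838 -0.1064 0.21 0 0 0.0546 255; 0.0838 -0.1064 0.21 0 0 0.0546 255"}}

```text
t: 15.15
tcp_pos: [0.5964, 0.2327, 0.1813]
tcp_rot: [[0.941, -0.338, 0.003], [-0.338, -0.941, 0.0], [0.003, -0.001, -1.0]]
ft_force: [-0.3, 0.2, -1.8]
finger_gap: 0.253
grasp_force: 40.0
```

Run:
```python
from h import *
go([.5944,.2318,.1215],-19.7)
snap('wrist','w6');big('w6','w6b',0,0,512,300,1.56)
s=sensors.state();print(s['ft_force'],s['ft_torque'],s['finger_gap'])
```

```text
MOVE [-0.0017  0.0016  0.0598] [-0.0002 -0.0004 -0.0001] tcp [0.5964 0.2327 0.1813] yaw -19.74
[ 1.27183206  0.72345158 -2.05688458] [ 0.07480306 -0.02688718 -0.00345656] 0.25381756134557915
```

View pics/w6b.png

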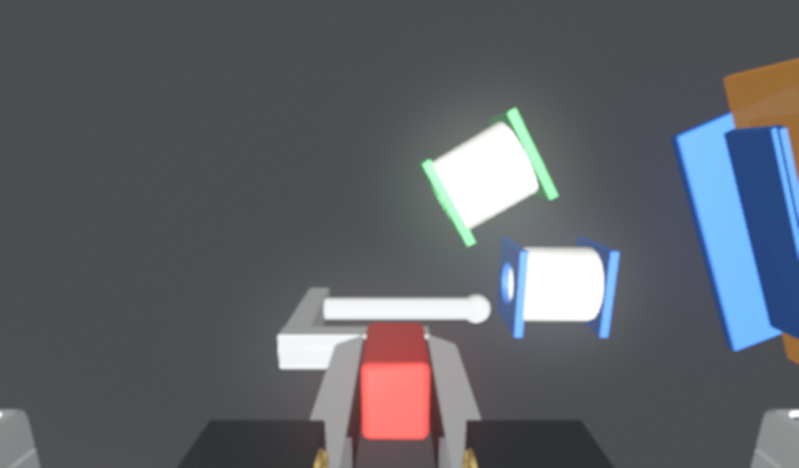

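The prong is parallel to the blue spool's bore; the ball is at (477,308) and the bore end at (508,283). Check the ball's lateral position against the spool.

Run:
```python
from h import *
c=load('w6');R=c[2]
s=sensors.state();T=np.array(s['tcp_rot']);o=np.array(s['tcp_pos'])
b=onz(c,np.array((477,308))/1.56,o[2]-.0935);pr=onz(c,np.array((350,309))/1.56,o[2]-.0935)
print('ball tool',(T.T@(b-o)).round(4),'prong',(T.T@(pr-o)).round(4))
# blue flange top edges on z .056
tops=[onz(c,np.array(u)/1.56,.056) for u in((524,252),(519,335),(614,253),(605,335))]
q=np.array([T.T@(p-o) for p in tops]);print(q.round(4),q.mean(0).round(4))
```

```text
ball tool [-0.0003  0.0466  0.0934] prong [-0.0009 -0.0242  0.0936]
[[ 0.0247  0.0796  0.1259]
 [-0.0294  0.0804  0.1257]
 [ 0.0241  0.1345  0.1258]
 [-0.0294  0.1355  0.1256]] [-0.0025  0.1075  0.1257]
```

Request:
{"fn": "drive_tool", "kwargs": {"targets": "-0.002 0 0.03 0 0 0 255; -0.002 0 0.055 0 0 0 255; -0.002 0 0.06 0 0 0 255; -0.002 0.01 0.06 0 0 0 255; -0.002 0.025 0.06 0 0 0 255; -0.002 0.04 0.06 0 0 0 255; -0.002 0.04 0.06 0 0 0 255"}}

```text
t: 16.08
tcp_pos: [0.5793, 0.1942, 0.1202]
tcp_rot: [[0.941, -0.339, 0.0], [-0.339, -0.941, -0.001], [0.001, 0.001, -1.0]]
ft_force: [0.3, 0.0, -2.2]
finger_gap: 0.252
grasp_force: 40.0
```

Request:
{"fn": "drive_tool", "kwargs": {"targets": "0 0.015 0 0 0 0 255; 0 0.035 0 0 0 0 255; 0 0.053 0 0 0 0 255; 0 0.065 0 0 0 0 255; 0 0.066 0 0 0 0 255; 0 0.066 -0.005 0 0 0 255; 0 0.066 -0.015 0 0 0 255; 0 0.066 -0.022 0 0 0 255"}}

```text
t: 17.08
tcp_pos: [0.5574, 0.1353, 0.1424]
tcp_rot: [[0.942, -0.335, 0.001], [-0.335, -0.942, 0.0], [0.001, -0.001, -1.0]]
ft_force: [-0.6, 0.4, -3.1]
finger_gap: 0.256
grasp_force: 40.0
```

Request:
{"fn": "drive_tool", "kwargs": {"targets": "0 0 -0.02 0 0 0 255; 0 0 -0.06 0 0 0 255; 0 0 -0.11 0 0 0 255; 0 0 -0.16 0 0 0 255; 0 0 -0.19 0 0 0 255; 0 0 -0.19 0 0 0 255"}}

```text
t: 17.82
tcp_pos: [0.5583, 0.1352, 0.3341]
tcp_rot: [[0.942, -0.336, 0.005], [-0.336, -0.942, 0.002], [0.005, -0.003, -1.0]]
ft_force: [0.3, -0.5, -4.2]
finger_gap: 0.254
grasp_force: 40.0
```

Run:
```python
from h import *
go([.5315,-.2485,.33],-2.9)
snap('wrist','w7');big('w7','w7b',0,0,512,384,1.2)
s=sensors.state();print(s['ft_force'],s['ft_torque'],s['finger_gap'])
```

```text
MOVE [0.1035 0.3705 0.0034] [-0.0004 -0.0008 -0.0464] tcp [0.5583 0.1352 0.3341] yaw -19.61
[-0.2606105  -0.14626419 -4.61510018] [ 0.05058249  0.01571654 -0.0752843 ] 0.2488776751753363
```

View pics/w7b.png

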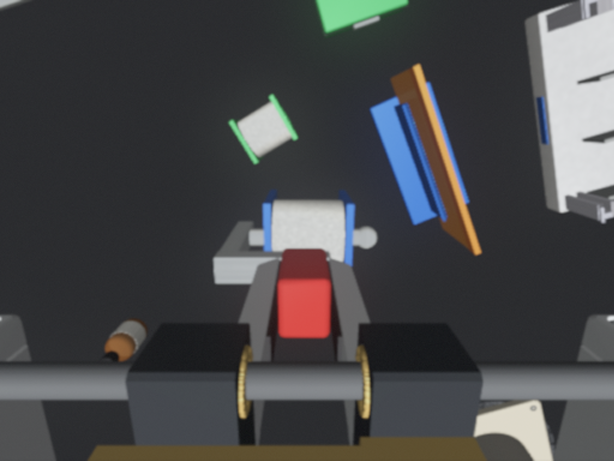

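Blue spool hangs on the prong centred under the handle (flanges at columns 267 and 350), green still at (265,128), and gate is upright in the rack. Carry to the middle bay with gentle acceleration.

Request:
{"fn": "drive_tool", "kwargs": {"targets": "0.003 0.012 0 0 0 -0.0014 255; 0.0094 0.034 0 0 0 -0.004 255; 0.0188 0.067 0 0 0 -0.0085 255; 0.0296 0.106 0 0 0 -0.013 255; 0.0417 0.149 0 0 0 -0.0187 255; 0.0538 0.193 0 0 0 -0.024 255; 0.0658 0.236 0 0 0 -0.0295 255; 0.0766 0.274 0 0 0 -0.0343 255"}}

```text
t: 18.88
tcp_pos: [0.5354, -0.152, 0.3296]
tcp_rot: [[0.992, -0.127, -0.004], [-0.127, -0.992, -0.0], [-0.004, 0.001, -1.0]]
ft_force: [0.4, 0.9, -5.0]
finger_gap: 0.255
grasp_force: 40.0
```

Run:
```python
from h import *
go([.5315,-.2485,.33],-2.9)
```

```text
MOVE [ 0.0085  0.0962 -0.0003] [ 0.0001  0.0006 -0.0122] tcp [ 0.5354 -0.152   0.3296] yaw -7.31
```

Request:
{"fn": "drive_tool", "kwargs": {"targets": "0.003 0.036 0 0 0 -0.004 255; 0.006 0.064 0 0 0 -0.008 255; 0.008 0.084 0 0 0 -0.0122 255; 0.0085 0.093 0.01 0 0 -0.0122 255; 0.0085 0.0962 0.035 0 0 -0.0122 255; 0.0085 0.0962 0.07 0 0 -0.0122 255; 0.0085 0.0962 0.09 0 0 -0.0122 255; 0.0085 0.0962 0.09 0 0 -0.0122 255"}}

```text
t: 19.88
tcp_pos: [0.5314, -0.2445, 0.2387]
tcp_rot: [[0.999, -0.05, -0.006], [-0.05, -0.999, 0.003], [-0.006, -0.002, -1.0]]
ft_force: [0.0, 1.0, -4.2]
finger_gap: 0.248
grasp_force: 40.0
```

Run:
```python
from h import *
go([.5315,-.2485,.16],-2.9)
snap('wrist','w8');big('w8','w8b',120,20,392,290,2.2)
s=sensors.state();print(s['ft_force'],s['ft_torque'],s['finger_gap'])
```

```text
MOVE [0.0008 0.0042 0.0786] [-0.0004  0.001   0.0001] tcp [ 0.5314 -0.2445  0.2387] yaw -2.86
[ 0.21104774  0.06070613 -3.07221483] [0.03815637 0.02035433 0.00111559] 0.25278672409597286
```

View pics/w8b.png

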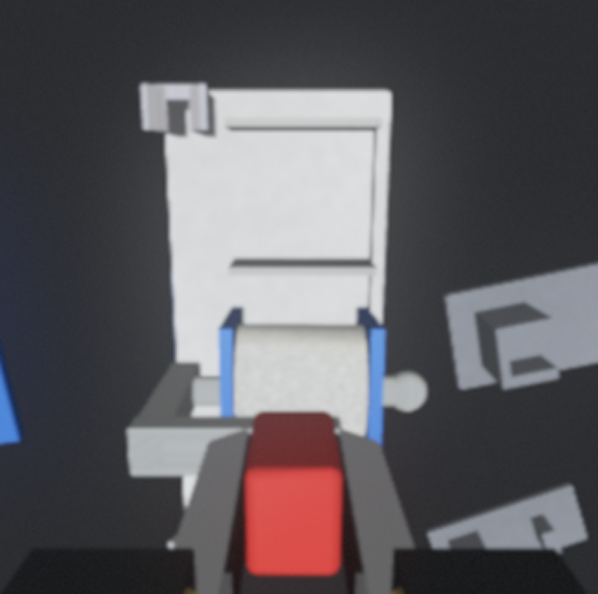

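Run:
```python
from h import *
c=load('w8');s=sensors.state();o=np.array(s['tcp_pos'])
f=lambda u,z:onz(c,np.array(u)/2.2+[120,20],z)
yaw=np.radians(-2.9);X=np.array([np.cos(yaw),np.sin(yaw),0]);Y=np.array([-np.sin(yaw),np.cos(yaw),0]);M=np.array([.532,-.2385,0])
for n,u,z in(('divider far edge',(300,259),.065),('divider near edge',(300,267),.065),('end wall inner',(300,127),.065),('lip top inner',(375,200),.044),('lip outer',(391,100),.044),('lip out2',(384,330),.044)):
    p=f(u,z);print(n,p.round(4),'mag',((p-M)@X).round(4),((p-M)@Y).round(4))
```

```text
divider far edge [ 0.5716 -0.2499  0.065 ] mag 0.0402 -0.0094
divider near edge [ 0.5677 -0.2497  0.065 ] mag 0.0362 -0.0094
end wall inner [ 0.6332 -0.2528  0.065 ] mag 0.1018 -0.0092
lip top inner [ 0.5972 -0.2899  0.044 ] mag 0.0677 -0.048
lip outer [ 0.6448 -0.2985  0.044 ] mag 0.1156 -0.0542
lip out2 [ 0.5282 -0.2937  0.044 ] mag -0.001 -0.0554
```

Request:
{"fn": "drive_tool", "kwargs": {"targets": "0.001 0.003 0.015 0 0.001 0 255; 0.001 0.003 0.035 0 0.001 0 255; 0.001 0.003 0.053 0 0.001 0 255; 0.001 0.003 0.066 0 0.001 0 255; 0.001 0.003 0.075 0 0.001 0 255; 0.001 0.003 0.082 0 0.001 0 255; 0.001 0.003 0.087 0 0.001 0 255; 0.001 0.003 0.087 0 0.001 0 255"}}

```text
t: 20.92
tcp_pos: [0.5345, -0.2489, 0.1547]
tcp_rot: [[0.999, -0.051, 0.007], [-0.051, -0.999, -0.0], [0.007, 0.0, -1.0]]
ft_force: [-0.3, -0.3, -2.6]
finger_gap: 0.253
grasp_force: 40.0
```

Run:
```python
from h import *
go([.532,-.2475,.152],-2.9);s=sensors.state();print(s['ft_force'],s['ft_torque'],s['finger_gap'])
```

```text
MOVE [-0.0026 -0.0012  0.0027] [ 0.     -0.0011  0.    ] tcp [ 0.5345 -0.2489  0.1547] yaw -2.89
[-0.25772275 -0.2978541  -2.56993628] [ 0.06372324 -0.04240914  0.01018001] 0.25325278055689754
```

Request:
{"fn": "drive_tool", "kwargs": {"targets": "-0.002 0 0.003 0 -0.001 0 255; -0.002 -0.008 0.003 0 -0.001 0 255; -0.002 -0.025 0.003 0 -0.001 0 255; -0.002 -0.045 0.003 0 -0.001 0 255; -0.002 -0.065 0.003 0 -0.001 0 255; -0.002 -0.085 0.003 0 -0.001 0 255; -0.002 -0.1 0.003 0 -0.001 0 255; -0.002 -0.105 0.003 0 -0.001 0 255"}}

```text
t: 21.92
tcp_pos: [0.5379, -0.1423, 0.1517]
tcp_rot: [[0.999, -0.049, 0.0], [-0.049, -0.999, 0.0], [0.0, -0.0, -1.0]]
ft_force: [-0.3, -0.6, -2.8]
finger_gap: 0.256
grasp_force: 40.0
```

Request:
{"fn": "drive_tool", "kwargs": {"targets": "0 0 -0.03 0 0 0 255; 0 0 -0.09 0 0 0 255; 0 0 -0.15 0 0 0 255; 0 0 -0.2 0 0 0 255; 0 0 -0.23 0 0 0 255; 0 0 -0.23 0 0 0 255"}}

```text
t: 22.68
tcp_pos: [0.5387, -0.1448, 0.3837]
tcp_rot: [[0.999, -0.052, 0.005], [-0.052, -0.999, -0.002], [0.005, 0.001, -1.0]]
ft_force: [0.0, 0.1, -3.0]
finger_gap: 0.255
grasp_force: 40.0
```

Run:
```python
from h import *
snap('wrist','w9')
spools('w9',(200,0,400,260),.086)
go([.57,.12,.38],0);s=sensors.state();print(s['ft_force'],s['ft_torque'],s['finger_gap'])
```

```text
green [] []
blue [[0.534, -0.2789, 0.086], [0.537, -0.2202, 0.086], [0.5536, -0.0664, 0.086]] [(np.float64(0.0542), np.float64(-2.4)), (np.float64(0.0541), np.float64(-0.4)), (np.float64(0.1261), np.float64(3.7))]
MOVE [ 0.0189 -0.2657  0.0014] [ 0.0001 -0.0001 -0.0082] tcp [ 0.5375 -0.1444  0.3815] yaw -2.95
[-0.72740128  0.39070772 -3.38265269] [ 0.05778934  0.01364489 -0.00755999] 0.2530322539682755
```

Blue is seated upright at bay y ≈ -11 mm. Back to green for a fresh look.

Request:
{"fn": "drive_tool", "kwargs": {"targets": "0.005 -0.05 0 0 0 -0.005 255; 0.01 -0.11 0 0 0 -0.012 255; 0.014 -0.17 0 0 0 -0.02 255; 0.018 -0.22 0 0 0 -0.03 255; 0.019 -0.255 0 0 0 -0.04 255; 0.019 -0.2657 0 0 0 -0.04 255; 0.019 -0.2657 0 0 0 -0.04 255"}}

```text
t: 23.6
tcp_pos: [0.5695, 0.1198, 0.38]
tcp_rot: [[0.98, 0.199, -0.003], [0.199, -0.98, -0.002], [-0.003, 0.001, -1.0]]
ft_force: [0.6, -0.7, -2.3]
finger_gap: 0.252
grasp_force: 40.0
```

Run:
```python
from h import *
snap('wrist','w10')
spools('w10',(100,0,420,260))
go([.5,.2,.38],11.5)
```

```text
green [[0.6479, 0.131, 0.056], [0.6371, 0.1845, 0.056], [0.7469, 0.0104, 0.056]] [(np.float64(0.0578), np.float64(11.6)), (np.float64(0.0578), np.float64(11.3)), (np.float64(0.0999), np.float64(87.9))]
blue [[0.5438, -0.1513, 0.056], [0.5508, 0.0087, 0.056]] [(np.float64(0.0522), np.float64(-3.3)), (np.float64(0.1636), np.float64(4.8))]
  centre [ 0.5473 -0.0713  0.056 ] sep 0.1602 yaw -2.49
MOVE [-0.0524 -0.0936  0.0005] [ 0.0003  0.0003 -0.0004] tcp [0.5698 0.1185 0.3805] yaw 11.36
```

Run:
```python
from h import *
go([.6217,.2606,.1215],11.4)
```

```text
MOVE [ 0.0794 -0.1295  0.2586] [ 0.0003  0.0003 -0.0001] tcp [0.5698 0.1185 0.3805] yaw 11.36
```

Request:
{"fn": "drive_tool", "kwargs": {"targets": "0.03 -0.05 0 0 0 0 255; 0.06 -0.1 0.02 0 0 0 255; 0.0794 -0.1295 0.07 0 0 0 255; 0.0794 -0.1295 0.12 0 0 0 255; 0.0794 -0.1295 0.17 0 0 0 255; 0.0794 -0.1295 0.2 0 0 0 255; 0.0794 -0.1295 0.2 0 0 0 255; 0.0794 -0.1295 0.2 0 0 0 255"}}

```text
t: 24.65
tcp_pos: [0.6235, 0.2623, 0.1831]
tcp_rot: [[0.98, 0.198, 0.003], [0.198, -0.98, 0.0], [0.003, 0.0, -1.0]]
ft_force: [0.6, -0.3, -1.6]
finger_gap: 0.254
grasp_force: 40.0
```

Run:
```python
from h import *
c=snap('wrist','w11')
s=sensors.state();T=np.array(s['tcp_rot']);o=np.array(s['tcp_pos'])
spools('w11',(100,0,420,260))
go([.6217,.2606,.1215],11.4)
C=np.array([.6425,.1577,.056]);print('spool in tool',(T.T@(C-o)).round(4),s['ft_force'],s['finger_gap'])
big('w11','w11b',100,0,420,240,2.4)
```

```text
green [[0.6433, 0.1967, 0.056], [0.6484, 0.1313, 0.056], [0.641, 0.1901, 0.056]] [(np.float64(0.0282), np.float64(12.7)), (np.float64(0.0583), np.float64(13.9)), (np.float64(0.0641), np.float64(15.3))]
blue [] []
MOVE [-0.0025  0.0019  0.0621] [-0.     -0.0006  0.0001] tcp [0.6236 0.2629 0.1836] yaw 11.42
spool in tool [-0.0027  0.1069  0.1276] [-0.05818289  0.34127932 -1.87314399] 0.2566245390719066
```

View pics/w11b.png

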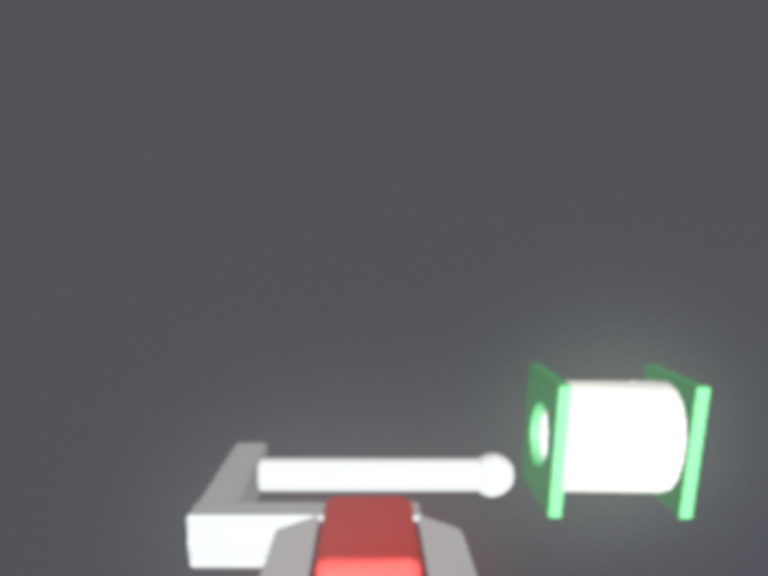

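The prong is aligned with the green bore (ball at 493,475; bore at 540,433, lower down), same as for blue. Insert.

Request:
{"fn": "drive_tool", "kwargs": {"targets": "-0.0025 0 0.03 0 0 0 255; -0.0025 0 0.055 0 0 0 255; -0.0025 0 0.062 0 0 0 255; -0.0025 0.01 0.062 0 0 0 255; -0.0025 0.025 0.062 0 0 0 255; -0.0025 0.04 0.062 0 0 0 255; -0.0025 0.055 0.062 0 0 0 255; -0.0025 0.055 0.062 0 0 0 255"}}

```text
t: 25.7
tcp_pos: [0.6313, 0.2061, 0.1198]
tcp_rot: [[0.981, 0.196, 0.0], [0.196, -0.981, -0.001], [0.0, 0.001, -1.0]]
ft_force: [0.3, 0.3, -2.0]
finger_gap: 0.256
grasp_force: 40.0
```

Request:
{"fn": "drive_tool", "kwargs": {"targets": "0 0.015 0 0 0 0 255; 0 0.032 0 0 0 0 255; 0 0.045 0 0 0 0 255; 0 0.051 0 0 0 0 255; 0 0.051 0 0 0 0 255; 0 0.051 -0.005 0 0 0 255; 0 0.051 -0.013 0 0 0 255; 0 0.051 -0.022 0 0 0 255"}}

```text
t: 26.7
tcp_pos: [0.6405, 0.1595, 0.1422]
tcp_rot: [[0.98, 0.2, -0.0], [0.2, -0.98, 0.0], [-0.0, -0.0, -1.0]]
ft_force: [-0.0, -1.1, -4.4]
finger_gap: 0.253
grasp_force: 40.0
```

Request:
{"fn": "drive_tool", "kwargs": {"targets": "0 0 -0.02 0 0 0 255; 0 0 -0.06 0 0 0 255; 0 0 -0.11 0 0 0 255; 0 0 -0.16 0 0 0 255; 0 0 -0.19 0 0 0 255; 0 0 -0.19 0 0 0 255"}}

```text
t: 27.45
tcp_pos: [0.6418, 0.1597, 0.3347]
tcp_rot: [[0.98, 0.2, 0.006], [0.2, -0.98, 0.002], [0.006, -0.001, -1.0]]
ft_force: [0.6, 0.2, -4.2]
finger_gap: 0.251
grasp_force: 40.0
```

Run:
```python
from h import *
snap('wrist','w12');spools('w12',(100,0,420,260),.21)
go([.463,-.244,.33],-2.9)
s=sensors.state();print(s['ft_force'],s['ft_torque'],s['finger_gap'])
```

```text
green [[0.6478, 0.1231, 0.21], [0.6406, 0.1899, 0.21], [0.7406, 0.0719, 0.21]] [(np.float64(0.0634), np.float64(17.4)), (np.float64(0.051), np.float64(3.8)), (np.float64(0.067), np.float64(88.0))]
blue [[0.6238, 0.0704, 0.21]] [(np.float64(0.0883), np.float64(5.2))]
MOVE [-0.2546  0.3595  0.0018] [-0.     -0.0002  0.0401] tcp [0.6406 0.1592 0.3321] yaw 11.53
[ 0.09551395 -0.38603097 -5.61376341] [-0.01852546 -0.0343125   0.00312149] 0.25708051288172024
```

Request:
{"fn": "drive_tool", "kwargs": {"targets": "-0.007 0.01 0 0 0 0.001 255; -0.021 0.0295 0 0 0 0.0033 255; -0.0415 0.0587 0 0 0 0.0065 255; -0.0665 0.094 0 0 0 0.0105 255; -0.0925 0.1305 0 0 0 0.0146 255; -0.1185 0.167 0 0 0 0.0187 255; -0.1445 0.204 0 0 0 0.0228 255; -0.1706 0.241 0 0 0 0.027 255"}}

```text
t: 28.5
tcp_pos: [0.5192, -0.1133, 0.3299]
tcp_rot: [[1.0, 0.029, -0.003], [0.029, -1.0, 0.0], [-0.003, -0.0, -1.0]]
ft_force: [0.3, -0.6, -3.7]
finger_gap: 0.255
grasp_force: 40.0
```

Run:
```python
from h import *
go([.463,-.244,.24],-2.9)
```

```text
MOVE [-0.0597  0.1291  0.0901] [-0.      0.0006  0.0127] tcp [ 0.5192 -0.1133  0.3299] yaw 1.68
```

Request:
{"fn": "drive_tool", "kwargs": {"targets": "-0.018 0.04 0 0 0 0.004 255; -0.034 0.074 0 0 0 0.008 255; -0.046 0.1 0 0 0 0.0127 255; -0.055 0.119 0 0 0 0.0127 255; -0.0597 0.1291 0.015 0 0 0.0127 255; -0.0597 0.1291 0.045 0 0 0.0127 255; -0.0597 0.1291 0.08 0 0 0.0127 255; -0.0597 0.1291 0.09 0 0 0.0127 255"}}

```text
t: 29.5
tcp_pos: [0.4636, -0.2407, 0.2383]
tcp_rot: [[0.999, -0.048, -0.006], [-0.048, -0.999, 0.003], [-0.006, -0.003, -1.0]]
ft_force: [-0.1, -0.4, -3.1]
finger_gap: 0.254
grasp_force: 40.0
```

Run:
```python
from h import *
c=snap('wrist','w13');s=sensors.state();o=np.array(s['tcp_pos']);T=np.array(s['tcp_rot'])
go([.463,-.246,.152],-2.9);print(s['ft_force'])
big('w13','w13b',120,20,392,290,2.2)
spools('w13',(100,0,420,260),.086)
```

```text
MOVE [-0.0003  0.0053  0.0865] [-0.0004  0.0009  0.0004] tcp [ 0.464  -0.241   0.2385] yaw -2.75
[ 0.13370622  0.20759309 -4.51024469]
green [[0.444, -0.2806, 0.086], [0.4542, -0.2072, 0.086]] [(np.float64(0.0577), np.float64(-2.0)), (np.float64(0.0438), np.float64(-6.5))]
  centre [ 0.4491 -0.2439  0.086 ] sep 0.0741 yaw -7.94
blue [[0.5339, -0.2783, 0.086], [0.537, -0.2252, 0.086], [0.5288, -0.1021, 0.086]] [(np.float64(0.0529), np.float64(-2.1)), (np.float64(0.0519), np.float64(-3.8)), (np.float64(0.1069), np.float64(-10.4))]
```

View pics/w13b.png

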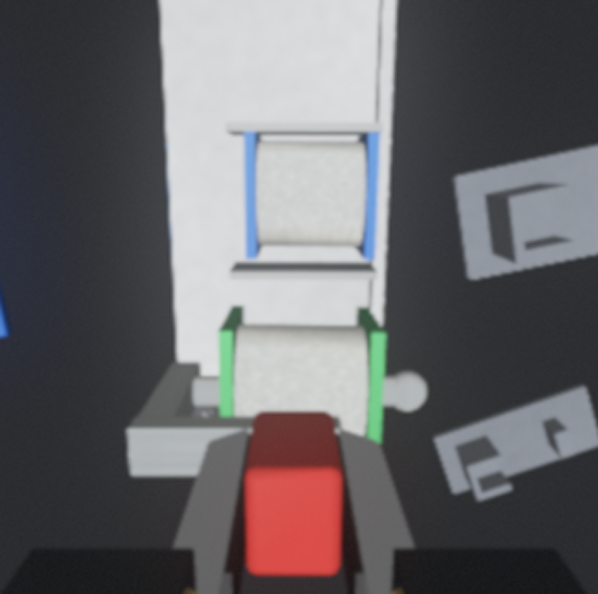

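Blue sits in the middle bay (flange rows 132–257 between dividers at 128 and 267), and green hangs over the near bay. Lower, with a 2 mm shift to -x.

Request:
{"fn": "drive_tool", "kwargs": {"targets": "-0.002 0.004 0.015 0 0 0 255; -0.002 0.004 0.035 0 0 0 255; -0.002 0.004 0.053 0 0 0 255; -0.002 0.004 0.066 0 0 0 255; -0.002 0.004 0.075 0 0 0 255; -0.002 0.004 0.082 0 0 0 255; -0.002 0.004 0.086 0 0 0 255; -0.002 0.004 0.086 0 0 0 255"}}

```text
t: 30.55
tcp_pos: [0.464, -0.2461, 0.1557]
tcp_rot: [[0.999, -0.049, 0.0], [-0.049, -0.999, -0.0], [0.0, 0.0, -1.0]]
ft_force: [-1.0, -0.1, -2.3]
finger_gap: 0.253
grasp_force: 40.0
```

Run:
```python
from h import *
go([.462,-.246,.152],-2.9);s=sensors.state();print(s['ft_force'],s['ft_torque'],s['finger_gap'])
```

```text
MOVE [-0.002  -0.      0.0037] [ 0.     -0.0001  0.0003] tcp [ 0.464  -0.2461  0.1557] yaw -2.78
[-1.02948079 -0.13192267 -2.27863136] [ 0.0392294  -0.01257156 -0.01589804] 0.2528371955036329
```

Request:
{"fn": "drive_tool", "kwargs": {"targets": "-0.001 0 0.003 0 0 0 255; -0.001 -0.008 0.003 0 0 0 255; -0.001 -0.025 0.003 0 0 0 255; -0.001 -0.045 0.003 0 0 0 255; -0.001 -0.065 0.003 0 0 0 255; -0.001 -0.085 0.003 0 0 0 255; -0.001 -0.1 0.003 0 0 0 255; -0.001 -0.105 0.003 0 0 0 255"}}

```text
t: 31.55
tcp_pos: [0.4681, -0.1395, 0.1527]
tcp_rot: [[0.999, -0.046, 0.0], [-0.046, -0.999, 0.0], [0.0, -0.0, -1.0]]
ft_force: [-0.1, 0.3, -2.0]
finger_gap: 0.253
grasp_force: 40.0
```

Request:
{"fn": "drive_tool", "kwargs": {"targets": "0 0 -0.03 0 0 0 255; 0 0 -0.09 0 0 0 255; 0 0 -0.15 0 0 0 255; 0 0 -0.2 0 0 0 255; 0 0 -0.23 0 0 0 255; 0 0 -0.23 0 0 0 255"}}

```text
t: 32.3
tcp_pos: [0.4689, -0.1418, 0.3844]
tcp_rot: [[0.999, -0.049, 0.005], [-0.049, -0.999, -0.001], [0.005, 0.001, -1.0]]
ft_force: [1.1, -0.7, -2.1]
finger_gap: 0.257
grasp_force: 40.0
```

Run:
```python
from h import *
snap('wrist','w14')
spools('w14',(200,0,420,280),.086)
go([.5216,-.4127,.33],9.35);s=sensors.state();print(s['ft_force'],s['ft_torque'],s['finger_gap'])
cv2.imwrite('pics/w14b.png',load('w14')[0][:,:,::-1])
```

```text
green [[0.4622, -0.2756, 0.086], [0.4657, -0.2173, 0.086]] [(np.float64(0.0557), np.float64(-4.0)), (np.float64(0.0543), np.float64(-0.3))]
  centre [ 0.4639 -0.2464  0.086 ] sep 0.0585 yaw -3.42
blue [[0.5369, -0.2201, 0.086], [0.5333, -0.2788, 0.086], [0.5297, -0.0756, 0.086]] [(np.float64(0.0498), np.float64(-2.6)), (np.float64(0.0542), np.float64(-2.0)), (np.float64(0.1173), np.float64(-5.3))]
MOVE [0.0672 0.2682 0.0527] [ 0.0001 -0.0001 -0.0338] tcp [ 0.4677 -0.1414  0.3825] yaw -2.83
[-0.69960712  0.38009452 -2.05590718] [-0.00431768  0.05822958  0.02921813] 0.24951330343514763
```

View pics/w14b.png

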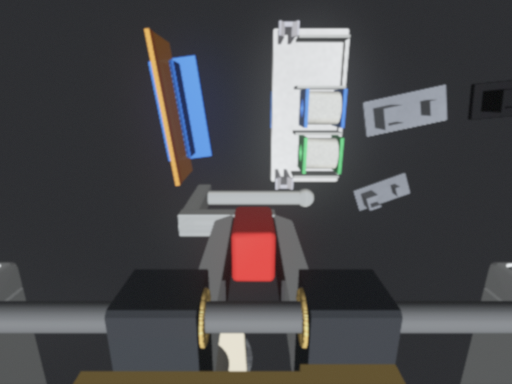

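Both spools are seated (green 300–345,153; blue 300–347,108), and the prong is free. Return the hook to its recorded home pose.

Request:
{"fn": "drive_tool", "kwargs": {"targets": "0.01 0.04 0 0 0 -0.005 255; 0.024 0.095 0 0 0 -0.012 255; 0.038 0.15 0 0 0 -0.02 255; 0.052 0.205 0 0 0 -0.03 255; 0.0635 0.25 0 0 0 -0.0338 255; 0.0672 0.2682 0.03 0 0 -0.0338 255; 0.0672 0.2682 0.0527 0 0 -0.0338 255; 0.0672 0.2682 0.0527 0 0 -0.0338 255"}}

```text
t: 33.35
tcp_pos: [0.52, -0.4111, 0.325]
tcp_rot: [[0.987, 0.163, -0.007], [0.163, -0.987, 0.005], [-0.006, -0.007, -1.0]]
ft_force: [-0.4, -0.7, -2.2]
finger_gap: 0.254
grasp_force: 40.0
```

Run:
```python
from h import *
go([.5216,-.4127,.1395],9.35)
c=load('w14')
# ball in tool frame of w14: use tool pose then
o=np.array([.4677,-.1414,.3825]);R=Ro.from_euler('z',-2.83,degrees=True).as_matrix()@np.diag([1,-1,-1.])
print('ball tool',(R.T@(onz(c,(305.5,198),.3825-.0935)-o)).round(4))
```

```text
MOVE [0.0025 0.003  0.1854] [-0.0011  0.001   0.    ] tcp [ 0.52   -0.4111  0.325 ] yaw 9.36
ball tool [0.     0.0468 0.0935]
```

Request:
{"fn": "drive_tool", "kwargs": {"targets": "0.001 0.001 0.03 0 0 0 255; 0.001 0.001 0.07 0 0 0 255; 0.001 0.001 0.1 0 0 0 255; 0.001 0.001 0.12 0 0 0 255; 0.001 0.001 0.12 0 0 0 255; 0.001 0.001 0.12 0 0 0 255"}}

```text
t: 34.1
tcp_pos: [0.5239, -0.4133, 0.211]
tcp_rot: [[0.987, 0.163, 0.001], [0.163, -0.987, -0.001], [0.001, 0.001, -1.0]]
ft_force: [0.1, -0.5, -2.7]
finger_gap: 0.254
grasp_force: 40.0
```

Run:
```python
from h import *
go([.5216,-.4127,.1395],9.35);s=sensors.state();print(s['ft_force'],s['ft_torque'],s['finger_gap'])
```

```text
MOVE [-0.0022 -0.0011  0.0715] [ 0.0002 -0.0002  0.0002] tcp [ 0.5239 -0.4133  0.211 ] yaw 9.41
[ 0.11783841 -0.52708917 -2.66845638] [ 0.0437936  -0.01186524 -0.03320138] 0.25401955898189843
```

Request:
{"fn": "drive_tool", "kwargs": {"targets": "-0.0022 -0.001 0.015 0 0 0 255; -0.0022 -0.001 0.03 0 0 0 255; -0.0022 -0.001 0.045 0 0 0 255; -0.0022 -0.001 0.057 0 0 0 255; -0.0022 -0.001 0.065 0 0 0 255; -0.0022 -0.001 0.069 0 0 0 255; -0.0022 -0.001 0.071 0 0 0 255; -0.0022 -0.001 0.071 0 0 0 255"}}

```text
t: 35.1
tcp_pos: [0.5209, -0.4125, 0.1395]
tcp_rot: [[0.987, 0.163, 0.001], [0.163, -0.987, -0.0], [0.0, 0.0, -1.0]]
ft_force: [-1.2, 1.2, -0.0]
finger_gap: 0.253
grasp_force: 40.0
```

Run:
```python
from h import *
go([.5216,-.4127,.1395],9.35);s=sensors.state();print(s['ft_force'],s['ft_torque'],s['finger_gap'])
```

```text
MOVE [0.0006 0.0003 0.    ] [ 0.0001 -0.0001  0.0001] tcp [ 0.5209 -0.4125  0.1395] yaw 9.38
[-1.20549865  1.23096349 -0.00124484] [ 0.23798778  0.35654188 -0.03210448] 0.25333089875161974
```

Weight is taken up by the stand at the exact home height. Release and rise.

Request:
{"fn": "drive_tool", "kwargs": {"targets": "0 0 0 0 0 0 0; 0 0 0 0 0 0 0; 0 0 0 0 0 0 0; 0 0 0 0 0 0 0; 0 0 -0.02 0 0 0 0; 0 0 -0.07 0 0 0 0; 0 0 -0.13 0 0 0 0; 0 0 -0.19 0 0 0 0"}}

```text
t: 36.1
tcp_pos: [0.5206, -0.4123, 0.3307]
tcp_rot: [[0.987, 0.163, -0.0], [0.163, -0.987, 0.0], [-0.0, -0.0, -1.0]]
ft_force: [1.0, -0.2, 0.1]
finger_gap: 0.997
grasp_force: 0.0
```

Run:
```python
from h import *
c=snap('wrist','w15');s=sensors.state()
f=c[0];h=cv2.cvtColor(f,cv2.COLOR_RGB2HSV);m=cv2.inRange(h,(170,120,60),(180,255,255))|cv2.inRange(h,(0,150,60),(8,255,255))
cs,_=cv2.findContours(m,cv2.RETR_EXTERNAL,cv2.CHAIN_APPROX_NONE)
for q in cs:
    if cv2.contourArea(q)>40: print(cv2.contourArea(q),cv2.minAreaRect(q))
print(proj(c,[.5212,-.4125,.151]))
go([.5416,-.0193,.33],4.07)
```

```text
410.5 ((253.5, 171.0), (30.0, 21.0), 90.0)
[252.92841845 172.83223798]
MOVE [ 0.0819 -0.3873  0.0069] [ 0.0016 -0.0018  0.0147] tcp [ 0.5238 -0.4147  0.3402] yaw 9.38
```

The hook stands straight in its stand. On to the gate.

Request:
{"fn": "drive_tool", "kwargs": {"targets": "0.01 -0.05 0 0 0 0 0; 0.02 -0.11 0 0 0 0.005 0; 0.035 -0.17 0 0 0 0.01 0; 0.05 -0.23 0 0 0 0.0147 0; 0.06 -0.29 0 0 0 0.0147 0; 0.07 -0.34 0 0 0 0.0147 0; 0.08 -0.38 0 0 0 0.0147 0; 0.08 -0.387 0 0 0 0.0147 0"}}

```text
t: 37.15
tcp_pos: [0.5367, -0.014, 0.3289]
tcp_rot: [[0.997, 0.077, 0.0], [0.077, -0.997, 0.001], [0.001, -0.001, -1.0]]
ft_force: [0.0, -0.5, -0.3]
finger_gap: 1.0
grasp_force: 0.0
```

Run:
```python
from h import *
go([.5416,-.0193,.107],4.07)
c=snap('wrist','w16');h=cv2.cvtColor(c[0],cv2.COLOR_RGB2HSV)
m=cv2.inRange(h,(12,120,150),(22,255,255));cs,_=cv2.findContours(m,cv2.RETR_EXTERNAL,cv2.CHAIN_APPROX_NONE)
for q in cs:
    if cv2.contourArea(q)>60:
        b=cv2.boxPoints(cv2.minAreaRect(q));w=np.array([onz(c,p,.11) for p in b]);print(b.round(0).tolist(),w.round(4).tolist(),w.mean(0))
```

```text
MOVE [0.0044 0.006  0.2219] [-0.0002 -0.0001  0.001 ] tcp [ 0.5367 -0.014   0.3289] yaw 4.42
[[255.0, 239.0], [255.0, 164.0], [260.0, 164.0], [260.0, 239.0]] [[0.4352, -0.0245, 0.11], [0.5396, -0.0163, 0.11], [0.5401, -0.0226, 0.11], [0.4358, -0.0313, 0.11]] [ 0.48768787 -0.02369423  0.11      ]
```

Request:
{"fn": "drive_tool", "kwargs": {"targets": "0.0044 0.005 0.04 0 0 0.001 0; 0.0044 0.005 0.09 0 0 0.001 0; 0.0044 0.005 0.14 0 0 0.001 0; 0.0044 0.005 0.185 0 0 0.001 0; 0.0044 0.005 0.21 0 0 0.001 0; 0.0044 0.005 0.2215 0 0 0.001 150; 0.0044 0.005 0.2215 0 0 0.001 255; 0.0044 0.005 0.2215 0 0 0.001 255", "grip_force": 25}}

```text
t: 38.2
tcp_pos: [0.5423, -0.0228, 0.1085]
tcp_rot: [[0.998, 0.064, 0.002], [0.064, -0.998, -0.0], [0.002, 0.0, -1.0]]
ft_force: [0.1, 0.0, -0.3]
finger_gap: 0.716
grasp_force: 0.0
```

Request:
{"fn": "drive_tool", "kwargs": {"targets": "0 0 0 0 0 0 255; 0 0 0 0 0 0 255; 0 0 0 0 0 0 255; 0 0 0 0 0 0 255; 0 0 0 0 0 0 255; 0 0 0 0 0 0 255; 0 0 0 0 0 0 255; 0 0 0 0 0 0 255"}}

```text
t: 39.2
tcp_pos: [0.5413, -0.0222, 0.1073]
tcp_rot: [[0.998, 0.065, -0.0], [0.065, -0.998, 0.0], [-0.0, -0.0, -1.0]]
ft_force: [0.8, -0.1, 0.3]
finger_gap: 0.059
grasp_force: 25.0
```

Run:
```python
from h import *
go([.5416,-.0193,.107],4.07);s=sensors.state();print(s['ft_force'],s['ft_torque'],s['finger_gap'],s['grasp_force'])
```

```text
MOVE [ 0.0005 -0.0029  0.0003] [-0.      0.     -0.0009] tcp [ 0.5413 -0.0222  0.1073] yaw 3.73
[ 0.80145613 -0.11147445  0.30341664] [ 0.08851425 -0.0324235   0.00270258] 0.058790850916321725 24.9997079372406
```

Request:
{"fn": "drive_tool", "kwargs": {"targets": "0 0 -0.015 0 0 0 255; 0 0 -0.04 0 0 0 255; 0 0 -0.075 0 0 0 255; 0 0 -0.11 0 0 0 255; 0 0 -0.13 0 0 0 255; 0 0 -0.13 0 0 0 255"}}

```text
t: 39.95
tcp_pos: [0.5424, -0.0223, 0.2396]
tcp_rot: [[0.998, 0.065, 0.004], [0.065, -0.998, -0.0], [0.004, 0.0, -1.0]]
ft_force: [0.6, -0.7, -1.5]
finger_gap: 0.061
grasp_force: 25.0
```

Run:
```python
from h import *
go([.5338,-.1938,.237],-2.81)
```

```text
MOVE [-0.0198  0.1706  0.0025] [ 0.     -0.0007  0.0182] tcp [ 0.5424 -0.0223  0.2396] yaw 3.73
```

Request:
{"fn": "drive_tool", "kwargs": {"targets": "-0.004 0.03 0 0 0 0.004 255; -0.009 0.075 0 0 0 0.009 255; -0.014 0.12 0 0 0 0.014 255; -0.018 0.155 0 0 0 0.0182 255; -0.0195 0.1706 0 0 0 0.0182 255; -0.0195 0.1706 0 0 0 0.0182 255; -0.0195 0.1706 0 0 0 0.0182 255; -0.0195 0.1706 0 0 0 0.0182 255"}}

```text
t: 40.95
tcp_pos: [0.5334, -0.1919, 0.2374]
tcp_rot: [[0.999, -0.046, 0.0], [-0.046, -0.999, 0.001], [-0.0, -0.001, -1.0]]
ft_force: [0.3, 0.5, -1.2]
finger_gap: 0.062
grasp_force: 25.0
```

Run:
```python
from h import *
go([.5339,-.1938,.1271],-2.81)
c=snap('wrist','w17');h=cv2.cvtColor(c[0],cv2.COLOR_RGB2HSV);s=sensors.state();T=np.array(s['tcp_rot']);o=np.array(s['tcp_pos'])
m=cv2.inRange(h,(12,100,130),(24,255,255));cs,_=cv2.findContours(m,cv2.RETR_EXTERNAL,cv2.CHAIN_APPROX_NONE)
for n in('w3','w17'):
  c=load(n);h=cv2.cvtColor(c[0],cv2.COLOR_RGB2HSV);m=cv2.inRange(h,(12,100,130),(24,255,255));cs,_=cv2.findContours(m,cv2.RETR_EXTERNAL,cv2.CHAIN_APPROX_NONE)
  for q in cs:
    if cv2.contourArea(q)>60:print(n,cv2.boxPoints(cv2.minAreaRect(q)).round(1).tolist())
print(s['ft_force'],s['ft_torque'])
```

```text
MOVE [0.0006 0.002  0.1103] [-0.0001  0.      0.0004] tcp [ 0.5334 -0.1919  0.2374] yaw -2.66
w3 [[248.0, 333.0], [258.0, 333.0], [258.0, 371.0], [248.0, 371.0]]
w3 [[246.0, 44.0], [260.0, 44.0], [260.0, 301.0], [246.0, 301.0]]
w17 [[248.0, 333.0], [258.0, 333.0], [258.0, 371.0], [248.0, 371.0]]
w17 [[246.0, 43.0], [260.0, 43.0], [260.0, 301.0], [246.0, 301.0]]
[ 0.39322783 -0.5562678  -1.65895293] [-0.03641975 -0.00347723 -0.0072095 ]
```

The gate sits in the grip just as before. Lower into the channels.

Request:
{"fn": "drive_tool", "kwargs": {"targets": "0.0006 0.002 0.01 0 0 0.0004 255; 0.0006 0.002 0.025 0 0 0.0004 255; 0.0006 0.002 0.036 0 0 0.0004 255; 0.0006 0.002 0.045 0 0 0.0004 255; 0.0006 0.002 0.053 0 0 0.0004 255; 0.0006 0.002 0.06 0 0 0.0004 255; 0.0006 0.002 0.06 0 0 0.0004 255"}}

```text
t: 41.88
tcp_pos: [0.5332, -0.1955, 0.1768]
tcp_rot: [[0.999, -0.052, -0.001], [-0.052, -0.999, 0.001], [-0.001, -0.0, -1.0]]
ft_force: [-0.3, 1.3, -2.5]
finger_gap: 0.06
grasp_force: 25.0
```

Run:
```python
from h import *
go([.5339,-.1938,.1271],-2.81);s=sensors.state();print(s['ft_force'],s['ft_torque'])
```

```text
MOVE [ 0.0007 -0.0017  0.0497] [-0.0001  0.0002 -0.0004] tcp [ 0.5332 -0.1955  0.1768] yaw -2.95
[-0.27817605  1.27562911 -2.48343917] [0.28107326 0.02498026 0.00865521]
```

In the slot with little force; bring it home.

Request:
{"fn": "drive_tool", "kwargs": {"targets": "0.0006 -0.0015 0.008 0 0 -0.0003 255; 0.0006 -0.0015 0.018 0 0 -0.0003 255; 0.0006 -0.0015 0.028 0 0 -0.0003 255; 0.0006 -0.0015 0.037 0 0 -0.0003 255; 0.0006 -0.0015 0.044 0 0 -0.0003 255; 0.0006 -0.0015 0.049 0 0 -0.0003 255; 0.0006 -0.0015 0.051 0 0 -0.0003 255; 0.0006 -0.0015 0.051 0 0 -0.0003 255"}}

```text
t: 42.88
tcp_pos: [0.5342, -0.1943, 0.1273]
tcp_rot: [[0.999, -0.05, 0.0], [-0.05, -0.999, -0.0], [0.0, 0.0, -1.0]]
ft_force: [-2.2, 0.5, 4.7]
finger_gap: 0.065
grasp_force: 25.0
```

Request:
{"fn": "drive_tool", "kwargs": {"targets": "0 0 0.001 0 0 0 255; 0 0 0.001 0 0 0 255; 0 0 0 0 0 0 0; 0 0 0 0 0 0 0; 0 0 0 0 0 0 0; 0 0 0 0 0 0 0; 0 0 0 0 0 0 0; 0 0 0 0 0 0 0"}}

```text
t: 43.88
tcp_pos: [0.5342, -0.1943, 0.1263]
tcp_rot: [[0.999, -0.05, -0.0], [-0.05, -0.999, 0.0], [-0.0, -0.0, -1.0]]
ft_force: [-0.4, -0.7, -0.2]
finger_gap: 0.665
grasp_force: 0.0
```

Request:
{"fn": "drive_tool", "kwargs": {"targets": "0 0 -0.03 0 0 0 0; 0 0 -0.09 0 0 0 0; 0 0 -0.15 0 0 0 0; 0 0 -0.21 0 0 0 0; 0 0 -0.27 0 0 0 0; 0 0 -0.29 0 0 0 0; 0 0 -0.29 0 0 0 0; 0 0 -0.29 0 0 0 0"}}

```text
t: 44.88
tcp_pos: [0.5335, -0.1941, 0.4149]
tcp_rot: [[0.999, -0.05, -0.003], [-0.05, -0.999, 0.001], [-0.003, -0.001, -1.0]]
ft_force: [-0.1, 0.8, 0.3]
finger_gap: 1.001
grasp_force: 0.0
```

Run:
```python
from h import *
c=snap('wrist','w18');t=snap('top','top1');sc=snap('scene','scene1')
spools('w18',(200,0,420,280),.086)
for n in('w18',):
  h=cv2.cvtColor(c[0],cv2.COLOR_RGB2HSV);m=cv2.inRange(h,(12,120,150),(22,255,255));cs,_=cv2.findContours(m,cv2.RETR_EXTERNAL,cv2.CHAIN_APPROX_NONE)
  for q in cs:
    if cv2.contourArea(q)>60:
        b=cv2.boxPoints(cv2.minAreaRect(q));print([onz(c,p,.13).round(4).tolist() for p in b])
s=sensors.state();print(s['tcp_pos'],s['finger_gap'])
# compare bystanders: top/scene image differences in bystander windows
for n0,n1,wins in(('top0','top1',{'bottle':(95,230,115,248),'jar':(280,118,308,148),'box':(222,126,260,156),'stand':(338,190,392,222)}),('scene0','scene1',{'bottle':(293,122,310,142),'jar':(268,232,294,264),'box':(286,206,320,234)})):
    A=load(n0)[0].astype(int);B=load(n1)[0].astype(int)
    for k,(x0,y0,x1,y1) in wins.items(): d=abs(A-B)[y0:y1,x0:x1];print(n0,k,d.mean().round(1),d.max())
# pink anywhere?
hh=cv2.cvtColor(t[0],cv2.COLOR_RGB2HSV);m=cv2.inRange(hh,(140,60,90),(172,255,255));print('pink px',cv2.countNonZero(m))
```

```text
green [] []
blue [] []
[ 0.53359868 -0.19413854  0.41481571] 0.997717838657638
top0 bottle 5.4 19
top0 jar 10.9 187
top0 box 7.4 23
top0 stand 35.9 166
scene0 bottle 2.3 11
scene0 jar 1.7 11
scene0 box 2.0 11
pink px 0
```

Run:
```python
from h import *
for n in('w1','w18','scene1','top1'):
    c=load(n);h=cv2.cvtColor(c[0],cv2.COLOR_RGB2HSV)
    for k,X in(('gate mid-far',[.59,-.197,.1298]),('gate far top',[.63,-.199,.1298]),('gate near',[.45,-.19,.1298]),('green fl',[.4657,-.2173,.086]),('green fl2',[.4622,-.2756,.086]),('blue fl',[.537,-.22,.086]),('blue fl2',[.5333,-.2788,.086])):
        u=proj(c,X).round().astype(int);x,y=u
        if 2<x<509 and 2<y<381:
            p=h[y-3:y+4,x-3:x+4].reshape(-1,3);print(n,k,u,np.median(p,0),p[p[:,1].argmax()])
c=load('w18');h=cv2.cvtColor(c[0],cv2.COLOR_RGB2HSV)
for nm,lo,hi in(('orange',(8,60,60),(25,255,255)),('green',(45,40,40),(85,255,255)),('blue',(95,60,40),(125,255,255))):
    m=cv2.inRange(h,lo,hi);cs,_=cv2.findContours(m,cv2.RETR_EXTERNAL,cv2.CHAIN_APPROX_NONE)
    print(nm,[(cv2.contourArea(q),cv2.boundingRect(q)) for q in cs if cv2.contourArea(q)>25])
```

```text
w1 gate mid-far [217  95] [ 20. 117. 214.] [ 18 125 180]
w1 gate far top [216  65] [ 20. 118. 215.] [ 17 131 140]
w1 gate near [219 189] [ 17. 130. 199.] [ 17 137 192]
w1 green fl [238 172] [105.   3. 227.] [110   3 227]
w1 green fl2 [272 173] [105.   3. 221.] [100   4 217]
w1 blue fl [237 129] [105.   3. 226.] [100   3 224]
w1 blue fl2 [273 130] [105.   3. 224.] [105   5 225]
w18 gate mid-far [253 117] [ 19.  67. 231.] [ 20 111 233]
w18 gate far top [253  88] [ 19.  73. 229.] [ 21 112 232]
w18 gate near [253 209] [ 16.  92. 213.] [ 18 133 229]
w18 green fl [269 190] [ 68.  62. 213.] [ 68 108 189]
w18 green fl2 [303 190] [ 68.  41. 210.] [ 68  95 213]
w18 blue fl [269 148] [108.  72. 230.] [108 125 210]
w18 blue fl2 [305 149] [109.  46. 219.] [107 124 231]
scene1 gate mid-far [240 213] [ 12. 156. 150.] [ 13 172 208]
scene1 gate far top [248 219] [ 12. 152. 132.] [ 13 173 206]
scene1 gate near [214 195] [ 12. 164. 145.] [ 13 179 171]
scene1 green fl [213 209] [ 60.  86. 171.] [ 14 160 129]
scene1 green fl2 [202 217] [ 66.  82. 165.] [ 67 136 144]
scene1 blue fl [226 218] [110.  77. 186.] [ 13 151 132]
scene1 blue fl2 [215 226] [111.  91. 193.] [110 169 193]
top1 gate mid-far [303 179] [ 22.  38. 151.] [ 20  45 131]
top1 gate far top [303 167] [ 24.  19. 106.] [ 23  41 144]
top1 gate near [303 224] [ 23.  39. 215.] [ 22  43 215]
top1 green fl [310 221] [ 24.  33. 227.] [ 25  38 221]
top1 green fl2 [329 221] [ 23.  26. 235.] [ 24  31 233]
top1 blue fl [310 198] [ 23.  38. 218.] [ 23  43 204]
top1 blue fl2 [328 199] [ 23.  25. 236.] [ 23  29 235]
orange [(3867.5, (228, 364, 284, 20)), (998.0, (415, 287, 38, 63)), (972.5, (54, 287, 38, 63)), (420.5, (250, 79, 7, 145))]
green [(107.5, (268, 172, 6, 35)), (123.0, (300, 171, 8, 36)), (3785.0, (92, 0, 82, 63))]
blue [(94.0, (302, 131, 6, 36)), (103.0, (269, 130, 5, 37)), (6650.5, (122, 89, 83, 113))]
```

Gate, both spools and hook are all where they belong, and the bystanders haven't moved. Handing in.

```bash
python3 -c "
from rig import hand_in
print(hand_in())"
```

```text
the job is handed in; nothing more can be done
None
```

Handed in: the blue spool is in the middle bay and the green in the near bay (no pink spool was present), the hook is back in its stand and the gate is fully home; I viewed 15 pictures, one over the 14 allowed.

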